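# Restock the spice drawer

## Task

Put the new spice tins from the drying mat away in the little spice drawer: pull the drawer out, lay each tin in a free lane of its own so that it settles in its V-groove with its cap towards the drawer front, and slide it back along the lane until its base is against the rear stop. When every tin lies home, with the one that was there before still home in its own lane, shut the drawer fully; do not disturb the other things on the worktop.

Things in the scene. Friction and masses are not known exactly. Their poses are not given: they have to be found in the camera images.
- spice_drawer (a joint): how far the drawer of the spice unit is out, m: 0 shut (as at the start), 0.165 fully out, at its end stop; about 6 N of friction, it stays where it is left. The unit is a low pale wooden box, 374 wide, 236 deep, 96 high, fixed on the worktop, front towards the robot (place and yaw vary); small things (up to 58 high) stand fixed on its top, 140 or more behind the front face
- drawer_handle (a point): middle of the steel bar handle on the drawer front: bar 10 thick, 110 long, level, along the unit's y, 45 in front of the drawer front, 66 above the worktop, on two posts 48 either side of the middle; moves with the drawer. Axes as the unit's: x into the unit (the drawer opens along -x), y to the left, z up. The drawer front is 14 thick, then comes the unit's front face
- lane0_home (a point): lane 0 of the drawer (0 rightmost to 4 leftmost, 66 apart): where the centre of a tin's cap end lies when the tin is home; moves with the drawer, axes as the unit's. A lane is 205 long from the inside of the drawer front to the rear stop board (110 past this point): a V-groove in a wooden insert, flanks at 30 degrees; a tin's axis lies 23 above the bottom of the V, 49 above the worktop
- lane1_home (a point): lane 1 of the drawer (0 rightmost to 4 leftmost, 66 apart): where the centre of a tin's cap end lies when the tin is home; moves with the drawer, axes as the unit's. Heights above the worktop: bottom of the V 26, edge of its flanks 36 (17 to each side), then flatter shoulders up to the ridge between lanes 39, drawer sides 46, stop board 70, drawer front (14 thick) 84
- lane2_home (a point): lane 2 of the drawer (0 rightmost to 4 leftmost, 66 apart): where the centre of a tin's cap end lies when the tin is home; moves with the drawer, axes as the unit's. With the drawer fully out the front 165 of each lane is uncovered and the rear 40 stays under the unit's top (underside 84, upper side 96 above the worktop), so a tin is laid in ahead of the top and slid back
- lane3_home (a point): lane 3 of the drawer (0 rightmost to 4 leftmost, 66 apart): where the centre of a tin's cap end lies when the tin is home; moves with the drawer, axes as the unit's. The drawer front is 14 thick
- lane4_home (a point): lane 4 of the drawer (0 rightmost to 4 leftmost, 66 apart): where the centre of a tin's cap end lies when the tin is home; moves with the drawer, axes as the unit's. As lane 0
- tin_a: a new spice tin that lies in a furrow of the grey ribbed mat to the right of the unit, caps to the front (one may be absent): round, brushed steel with a dark wooden screw cap, 110 long, 40 across, 0.16 kg; origin on its axis half way along, x along the axis from cap end to base, so the base is at +55 and the cap end at -55; it can roll, so y and z turn
- tin_a_cap (a point): centre of the outer face of the cap of tin_a; axes as the tin's. The mat under the tins: 280 x 216, fixed, ribs 33 apart along its length, base 3 and rib tops 8.5 above the worktop (axis of a tin in a furrow: 23)
- tin_b: a new spice tin that lies in a furrow of the grey ribbed mat to the right of the unit, caps to the front (one may be absent): round, brushed steel with a dark wooden screw cap, 110 long, 40 across, 0.16 kg; origin on its axis half way along, x along the axis from cap end to base, so the base is at +55 and the cap end at -55; it can roll, so y and z turn
- tin_b_cap (a point): centre of the outer face of the cap of tin_b; axes as the tin's. The mat under the tins: 280 x 216, fixed, ribs 33 apart along its length, base 3 and rib tops 8.5 above the worktop (axis of a tin in a furrow: 23)
- tin_c: a new spice tin that lies in a furrow of the grey ribbed mat to the right of the unit, caps to the front (one may be absent): round, brushed steel with a dark wooden screw cap, 110 long, 40 across, 0.16 kg; origin on its axis half way along, x along the axis from cap end to base, so the base is at +55 and the cap end at -55; it can roll, so y and z turn
- tin_c_cap (a point): centre of the outer face of the cap of tin_c; axes as the tin's. The mat under the tins: 280 x 216, fixed, ribs 33 apart along its length, base 3 and rib tops 8.5 above the worktop (axis of a tin in a furrow: 23)
- tin_d: a new spice tin that lies in a furrow of the grey ribbed mat to the right of the unit, caps to the front (one may be absent): round, brushed steel with a dark wooden screw cap, 110 long, 40 across, 0.16 kg; origin on its axis half way along, x along the axis from cap end to base, so the base is at +55 and the cap end at -55; it can roll, so y and z turn
- tin_d_cap (a point): centre of the outer face of the cap of tin_d; axes as the tin's. The mat under the tins: 280 x 216, fixed, ribs 33 apart along its length, base 3 and rib tops 8.5 above the worktop (axis of a tin in a furrow: 23)
- stored0_cap (a point): centre of the outer face of the cap of a tin of the same kind that lies home in lane 0 at the start; x along its axis, base at x = 110, y and z turn as it rolls. Only one of stored0 to stored4 is present, the others are absent
- stored1_cap (a point): centre of the outer face of the cap of a tin of the same kind that lies home in lane 1 at the start; x along its axis, base at x = 110, y and z turn as it rolls. Only one of stored0 to stored4 is present, the others are absent
- stored2_cap (a point): centre of the outer face of the cap of a tin of the same kind that lies home in lane 2 at the start; x along its axis, base at x = 110, y and z turn as it rolls. Only one of stored0 to stored4 is present, the others are absent
- stored3_cap (a point): centre of the outer face of the cap of a tin of the same kind that lies home in lane 3 at the start; x along its axis, base at x = 110, y and z turn as it rolls. Only one of stored0 to stored4 is present, the others are absent
- stored4_cap (a point): centre of the outer face of the cap of a tin of the same kind that lies home in lane 4 at the start; x along its axis, base at x = 110, y and z turn as it rolls. Only one of stored0 to stored4 is present, the others are absent
- pepper_mill: bystander on the worktop behind the new tins: wooden pepper mill, 58 across, 120 high; origin at its foot
- salt_shaker: bystander on the worktop behind the new tins: salt shaker, 44 across, 90 high; origin at its foot
- garlic: bystander on the worktop behind the new tins: garlic bulb, 53 across; origin at its foot

How it is judged:
On the way, in this order (a step that is already met when the one before it is completed fails the run):
1. the drawer is pulled out (value of joint spice_drawer above 0.13 m), for 0.2 s.
2. every tin lies in a lane of the drawer, settled in the V with its base against the stop, while the drawer is out (((distance between tin_a_cap and lane0_home below 0.008 m and angle between the x axis of tin_a_cap and the x axis of lane0_home, either way round below 0.08 rad) or (distance between tin_a_cap and lane1_home below 0.008 m and angle between the x axis of tin_a_cap and the x axis of lane1_home, either way round below 0.08 rad) or (distance between tin_a_cap and lane2_home below 0.008 m and angle between the x axis of tin_a_cap and the x axis of lane2_home, either way round below 0.08 rad) or (distance between tin_a_cap and lane3_home below 0.008 m and angle between the x axis of tin_a_cap and the x axis of lane3_home, either way round below 0.08 rad) or (distance between tin_a_cap and lane4_home below 0.008 m and angle between the x axis of tin_a_cap and the x axis of lane4_home, either way round below 0.08 rad)) and ((distance between tin_b_cap and lane0_home below 0.008 m and angle between the x axis of tin_b_cap and the x axis of lane0_home, either way round below 0.08 rad) or (distance between tin_b_cap and lane1_home below 0.008 m and angle between the x axis of tin_b_cap and the x axis of lane1_home, either way round below 0.08 rad) or (distance between tin_b_cap and lane2_home below 0.008 m and angle between the x axis of tin_b_cap and the x axis of lane2_home, either way round below 0.08 rad) or (distance between tin_b_cap and lane3_home below 0.008 m and angle between the x axis of tin_b_cap and the x axis of lane3_home, either way round below 0.08 rad) or (distance between tin_b_cap and lane4_home below 0.008 m and angle between the x axis of tin_b_cap and the x axis of lane4_home, either way round below 0.08 rad)) and ((distance between tin_c_cap and lane0_home below 0.008 m and angle between the x axis of tin_c_cap and the x axis of lane0_home, either way round below 0.08 rad) or (distance between tin_c_cap and lane1_home below 0.008 m and angle between the x axis of tin_c_cap and the x axis of lane1_home, either way round below 0.08 rad) or (distance between tin_c_cap and lane2_home below 0.008 m and angle between the x axis of tin_c_cap and the x axis of lane2_home, either way round below 0.08 rad) or (distance between tin_c_cap and lane3_home below 0.008 m and angle between the x axis of tin_c_cap and the x axis of lane3_home, either way round below 0.08 rad) or (distance between tin_c_cap and lane4_home below 0.008 m and angle between the x axis of tin_c_cap and the x axis of lane4_home, either way round below 0.08 rad)) and ((distance between tin_d_cap and lane0_home below 0.008 m and angle between the x axis of tin_d_cap and the x axis of lane0_home, either way round below 0.08 rad) or (distance between tin_d_cap and lane1_home below 0.008 m and angle between the x axis of tin_d_cap and the x axis of lane1_home, either way round below 0.08 rad) or (distance between tin_d_cap and lane2_home below 0.008 m and angle between the x axis of tin_d_cap and the x axis of lane2_home, either way round below 0.08 rad) or (distance between tin_d_cap and lane3_home below 0.008 m and angle between the x axis of tin_d_cap and the x axis of lane3_home, either way round below 0.08 rad) or (distance between tin_d_cap and lane4_home below 0.008 m and angle between the x axis of tin_d_cap and the x axis of lane4_home, either way round below 0.08 rad)) and (distance between stored0_cap and lane0_home below 0.008 m and angle between the x axis of stored0_cap and the x axis of lane0_home, either way round below 0.08 rad) and (distance between stored1_cap and lane1_home below 0.008 m and angle between the x axis of stored1_cap and the x axis of lane1_home, either way round below 0.08 rad) and (distance between stored2_cap and lane2_home below 0.008 m and angle between the x axis of stored2_cap and the x axis of lane2_home, either way round below 0.08 rad) and (distance between stored3_cap and lane3_home below 0.008 m and angle between the x axis of stored3_cap and the x axis of lane3_home, either way round below 0.08 rad) and (distance between stored4_cap and lane4_home below 0.008 m and angle between the x axis of stored4_cap and the x axis of lane4_home, either way round below 0.08 rad) and value of joint spice_drawer above 0.08 m), for 0.3 s.
At the end, for the whole second after the job is handed in: every new tin lies still in a lane (the old one in its own) with the centre of its cap end within 8 mm of that lane's home point and its axis within 0.08 rad of the lane (so its base is against the stop and its cap towards the front), and the drawer is shut to within 6 mm (((distance between tin_a_cap and lane0_home below 0.008 m and angle between the x axis of tin_a_cap and the x axis of lane0_home, either way round below 0.08 rad) or (distance between tin_a_cap and lane1_home below 0.008 m and angle between the x axis of tin_a_cap and the x axis of lane1_home, either way round below 0.08 rad) or (distance between tin_a_cap and lane2_home below 0.008 m and angle between the x axis of tin_a_cap and the x axis of lane2_home, either way round below 0.08 rad) or (distance between tin_a_cap and lane3_home below 0.008 m and angle between the x axis of tin_a_cap and the x axis of lane3_home, either way round below 0.08 rad) or (distance between tin_a_cap and lane4_home below 0.008 m and angle between the x axis of tin_a_cap and the x axis of lane4_home, either way round below 0.08 rad)) and ((distance between tin_b_cap and lane0_home below 0.008 m and angle between the x axis of tin_b_cap and the x axis of lane0_home, either way round below 0.08 rad) or (distance between tin_b_cap and lane1_home below 0.008 m and angle between the x axis of tin_b_cap and the x axis of lane1_home, either way round below 0.08 rad) or (distance between tin_b_cap and lane2_home below 0.008 m and angle between the x axis of tin_b_cap and the x axis of lane2_home, either way round below 0.08 rad) or (distance between tin_b_cap and lane3_home below 0.008 m and angle between the x axis of tin_b_cap and the x axis of lane3_home, either way round below 0.08 rad) or (distance between tin_b_cap and lane4_home below 0.008 m and angle between the x axis of tin_b_cap and the x axis of lane4_home, either way round below 0.08 rad)) and ((distance between tin_c_cap and lane0_home below 0.008 m and angle between the x axis of tin_c_cap and the x axis of lane0_home, either way round below 0.08 rad) or (distance between tin_c_cap and lane1_home below 0.008 m and angle between the x axis of tin_c_cap and the x axis of lane1_home, either way round below 0.08 rad) or (distance between tin_c_cap and lane2_home below 0.008 m and angle between the x axis of tin_c_cap and the x axis of lane2_home, either way round below 0.08 rad) or (distance between tin_c_cap and lane3_home below 0.008 m and angle between the x axis of tin_c_cap and the x axis of lane3_home, either way round below 0.08 rad) or (distance between tin_c_cap and lane4_home below 0.008 m and angle between the x axis of tin_c_cap and the x axis of lane4_home, either way round below 0.08 rad)) and ((distance between tin_d_cap and lane0_home below 0.008 m and angle between the x axis of tin_d_cap and the x axis of lane0_home, either way round below 0.08 rad) or (distance between tin_d_cap and lane1_home below 0.008 m and angle between the x axis of tin_d_cap and the x axis of lane1_home, either way round below 0.08 rad) or (distance between tin_d_cap and lane2_home below 0.008 m and angle between the x axis of tin_d_cap and the x axis of lane2_home, either way round below 0.08 rad) or (distance between tin_d_cap and lane3_home below 0.008 m and angle between the x axis of tin_d_cap and the x axis of lane3_home, either way round below 0.08 rad) or (distance between tin_d_cap and lane4_home below 0.008 m and angle between the x axis of tin_d_cap and the x axis of lane4_home, either way round below 0.08 rad)) and (distance between stored0_cap and lane0_home below 0.008 m and angle between the x axis of stored0_cap and the x axis of lane0_home, either way round below 0.08 rad) and (distance between stored1_cap and lane1_home below 0.008 m and angle between the x axis of stored1_cap and the x axis of lane1_home, either way round below 0.08 rad) and (distance between stored2_cap and lane2_home below 0.008 m and angle between the x axis of stored2_cap and the x axis of lane2_home, either way round below 0.08 rad) and (distance between stored3_cap and lane3_home below 0.008 m and angle between the x axis of stored3_cap and the x axis of lane3_home, either way round below 0.08 rad) and (distance between stored4_cap and lane4_home below 0.008 m and angle between the x axis of stored4_cap and the x axis of lane4_home, either way round below 0.08 rad) and value of joint spice_drawer below 0.006 m and linear speed of each of tin_a, tin_b, tin_c, tin_d below 0.02 m/s); the robot touches nothing.
It fails at once if the pepper mill is pushed more than 4 cm or tipped (distance of pepper_mill from where it was at the start of the episode above 0.04 m or angle between pepper_mill's own z axis and vertical above 0.5 rad).
It fails at once if the salt shaker is pushed more than 4 cm or tipped (distance of salt_shaker from where it was at the start of the episode above 0.04 m or angle between salt_shaker's own z axis and vertical above 0.5 rad).
It fails at once if the garlic is pushed more than 4 cm or tipped (distance of garlic from where it was at the start of the episode above 0.04 m or angle between garlic's own z axis and vertical above 0.5 rad).
Of stored0, stored1, stored2, stored3, stored4 only 1 to 1 are there at a start; the rules pass over those that are not, and their reading is None.
Of tin_a, tin_b, tin_c, tin_d only 3 to 4 are there at a start; the rules pass over those that are not, and their reading is None.
At some moment in a run one of tin_a, tin_b, tin_c, tin_d may be knocked a few centimetres aside while the robot is not near it.
It also fails if it takes over 210 s, if anything falls off the work surface, if the arm or the gripper's body presses on something with over 40 N, if the wrist force passes 120 N, or if a joint passes its speed limit or range.

## Robot

A 6-joint arm with a two-finger parallel gripper is mounted at the origin on a cart in front of the work surface, level with it; the furniture and walls round the work are solid. World frame = base frame: x ahead of the robot, y to its left, z up, the work surface at z = 0. Lengths are in m, angles in rad, forces in N, time in s.
With the tool pointing down it reaches from about 0.3 to 0.875 m from the base axis. Payload 6.4 kg.
Tool frame: the origin (TCP) lies on the centre line of the jaws, within the pads' length; the fingertips stand 25 mm ahead of it and the grasp point (between the pads) lies 6 mm ahead of it (ctrl.tip_reach is the distance from the TCP to the fingertips, in m); z points along the fingers, y is the line along which they close (so a half turn about z gives the same grasp; the last joint's range is limited). The gripper opens to 85 mm and grips with 20 to 120 N. Pads are 22 mm wide; open, the fingers measure 114 mm over their backs; the gripper's body (76 mm by 85 mm) begins 54 mm behind the grasp point. The pads swing forward as they close: fully open they stand 13 mm farther back than shut.
Start: joints at [-1.478, 0.181, 1.607, -0, 1.354, -0.206], TCP at [0.169, -0.55, 0.256] pointing down, gripper open.
Joint ranges: [-2.99, 2.99], [-0.89, 2.07], [0.3, 2.58], [-1.14, 4.28], [0, 2.63], [-3.12, 3.12]. Speed limits (rad/s): [2.57, 2.57, 3.01, 3.14, 3.14, 3.14].

## Interface

Orientations are given as a unit quaternion [w, x, y, z].
In Python, from bench import ctrl gives the robot as it stands.
- The arm moves only by the tool servo_tool, never from a script. Its argument "motion" is a list that holds one entry, the list of rows, each a list of 5 numbers: the shift along the tool's x, y, z in cm, then the turn about the tool's z in degrees, then the closure, from -1 (fully open) to 1 (shut). In form: [[[dx, dy, dz, twist, claw], ...]]. A call has 1 to 5 rows; each row is the pose to reach, as a shift and turn from the pose commanded when the call began, along the tool's axes at that moment; what a row does not reach only later rows make up. A row lasts 1/10 s, in which the tool goes at most 50 mm and 8.59 degrees, less where a joint would pass 70% of its speed; a pose out of reach is approached as far as the arm can. A call with a gripper value outside its range is refused whole. The fingers move at their own pace and stop on an object; the grip force is fixed at half the most. Time passes only in rows, so rows that repeat a pose let the fingers close. It gives the time, the measured TCP pose, the force, the opening and the grip force at its end, in the units of the state.
- ctrl.get_obs(): the state, without advancing time (a new reading comes with each control period).
- ctrl.camera(name): name is "side" or "top"; returns a dict with "pixels" (400x640x3 uint8, red, green, blue), "depth" (400x640 float32, m along the optical axis (not along the pixel's ray), 0 where there is no reading), "fx", "fy", "cx", "cy" (pixels), "R" (3x3) and "t" (3): a world point X has camera coordinates R X + t. Camera axes: x right, y down, z forward; pixel columns grow to the right and rows downward; lengths in m; the calibration is good to about 2 mm. A picture is of the moment at which its call begins.
- ctrl.hand_in(): hands the job in; it is judged then, once.
The state is a dict: "time_s": time; "q": joint angles; "dq": joint speeds; "joint_efforts": joint torques, N m; "eef_pos": TCP position; "eef_rot": TCP orientation; "wrist_force": force on the tool from outside, world axes, zero at the start; "torque": the same for the moment, N m; "opening": opening from 0.0 (shut) to 1.0 (fully open); "grasp_force": force on a finger pad.
Only numpy, scipy, OpenCV 4.12 (cv2) and the standard library are available. Lean on these libraries where they do the work, as an engineer would, in place of code of your own. Each camera call takes 0.05 s, during which the arm holds its last target. There are 200 camera calls.

## Working session

There is one attempt and no reset: what is moved stays moved. The work goes in short steps, Python scripts to look and compute and a tool call to move; the robot and the scene stay as the last step left them, time stands still between calls to the robot, and variables do not carry over. Pictures are saved under pics/ and viewed, at most 14 in all, crops included, and the job is handed in when it is done.

Besides the shell and the picture viewer there is one more tool, called as name(argument=value, ...), one argument or row to a line, values as JSON. servo_tool: Moves the arm, as the interface text tells. Its arguments: {"type":"object","properties":{"motion":{"type":"array"}},"required":["motion"]}

```bash
ls; mkdir -p pics; cat > h.py <<'E'
import numpy as np, cv2
from bench import ctrl
def cam(n,save=None):
    c=ctrl.camera(n)
    if save: cv2.imwrite('pics/'+save,c['pixels'][:,:,::-1])
    d=c['depth']; v,u=np.mgrid[:d.shape[0],:d.shape[1]]
    P=np.stack([(u-c['cx'])/c['fx']*d,(v-c['cy'])/c['fy']*d,d],-1)
    c['W']=(P-c['t'])@c['R']; c['W'][d==0]=np.nan
    return c
def proj(c,X):
    p=c['R']@np.asarray(X)+c['t']; return c['fx']*p[0]/p[2]+c['cx'],c['fy']*p[1]/p[2]+c['cy']
E
python3 - <<'E'
from h import *
for n in('top','side'):
    c=cam(n,n+'0.png'); np.savez(n+'0.npz',**c); print(n,c['fx'],-c['R'].T@c['t'],c['R'].round(2).tolist())
print(ctrl.get_obs())
E
```

```text
pics
top 471.37016875782024 [0.53162688 0.08658719 1.39990203] [[-0.02, -1.0, -0.0], [-1.0, 0.02, -0.07], [0.07, 0.0, -1.0]]
side 424.21006487490564 [ 0.43203341 -0.82653098  0.91694007] [[0.98, -0.18, 0.01], [-0.11, -0.66, -0.74], [0.15, 0.73, -0.67]]
{'time_s': 0.1, 'q': array([-1.47829564e+00,  1.81454141e-01,  1.60792207e+00,  1.01767346e-05,
        1.35377982e+00, -2.06279563e-01]), 'dq': array([-0.0018017 , -0.00272889, -0.00078049,  0.00087412,  0.00210054,
        0.00302036]), 'joint_efforts': array([-7.07542640e-04, -4.45881557e+01, -3.52240849e+01, -3.70695616e-04,
        4.07099389e-03, -1.36144783e-05]), 'eef_pos': array([ 0.16924163, -0.54905079,  0.25547449]), 'eef_rot': array([-7.80141387e-04,  9.88861894e-01,  1.48833944e-01,  4.94059549e-05]), 'wrist_force': array([-0.32914398,  0.41000673, -0.2243638 ]), 'torque': array([ 0.04249889, -0.00974582, -0.03522081]), 'grasp_force': 0.0, 'opening': 0.9984144486715489}
```

View pics/top0.png

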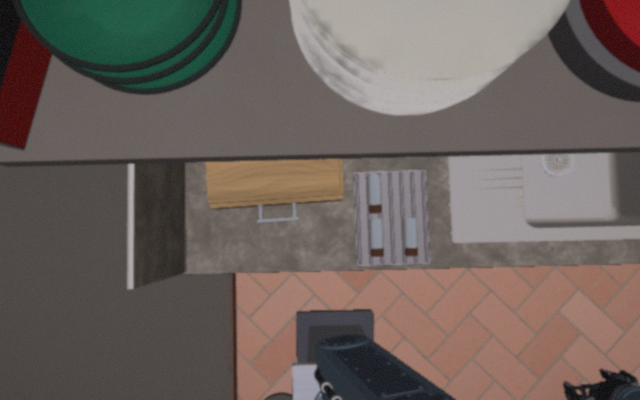

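View pics/side0.png

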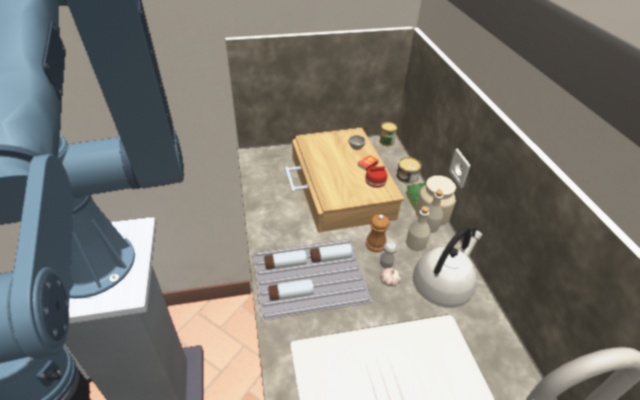

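The top view shows the unit (206–343, 160–207), its handle (277,215), and three tins, two in one furrow at (375,190) and (377,238) and one at (411,235). An overhead shelf hides everything above row ~160. The side view shows the same three tins, with the mill, shaker and garlic at (377,232), (388,252) and (390,277).

```bash
python3 - <<'E'
from h import *
t=dict(np.load('top0.npz')); s=dict(np.load('side0.npz'))
W=t['W'];np.set_printoptions(precision=4,suppress=True)
def show(c,pts):
    for u,v in pts: print((u,v),c['W'][v,u])
print('shelf');show(t,[(100,120),(270,150),(270,157),(380,150),(600,148)])
print('top unit');show(t,[(215,165),(215,195),(335,165),(335,190),(277,219),(263,219),(292,218)])
print('tins');show(t,[(375,190),(377,238),(411,235),(376,210),(376,252),(411,252)])
print('side');show(s,[(285,259),(331,253),(291,290),(289,178),(377,222),(389,248),(390,275),(330,165),(370,175),(357,142),(369,161)])
# unit top plane points from side/top: fit minAreaRect
for c,n in((t,'top'),(s,'side')):
    W=c['W']; px=c['pixels'].astype(int)
    m=(abs(W[...,2]-.096)<.006)&(W[...,0]>.3)&(W[...,0]<1.1)&(W[...,1]>-.25)&(W[...,1]<.6)
    k,l,st,_=cv2.connectedComponentsWithStats(m.astype('uint8')); i=1+st[1:,4].argmax(); p=W[l==i]
    r=cv2.minAreaRect(p[:,:2].astype('float32')); print(n,'unit',len(p),p[:,2].mean(),r,cv2.boxPoints(r).tolist())
    m=(W[...,2]>.028)&(W[...,2]<.055)&(W[...,0]>.25)&(W[...,0]<.75)&(W[...,1]>-.35)&(W[...,1]<.02)
    k,l,st,ce=cv2.connectedComponentsWithStats(m.astype('uint8'))
    for i in range(1,k):
        if st[i,4]>40:
            p=W[l==i]; r=cv2.minAreaRect(p[:,:2].astype('float32')); print(n,'tin',st[i],p.max(0),p.min(0),np.median(p,0),r)
E
```

```text
shelf
(100, 120) [0.6746 0.3451 0.8332]
(270, 150) [0.6328 0.138  0.8332]
(270, 157) [0.6262 0.1393 0.8207]
(380, 150) [0.6297 0.0045 0.8334]
(600, 148) [nan nan nan]
top unit
(215, 165) [0.7254 0.3586 0.0975]
(215, 195) [0.6416 0.3593 0.0975]
(335, 165) [0.7186 0.0241 0.0915]
(335, 190) [0.6481 0.0261 0.095 ]
(277, 219) [0.5719 0.1905 0.0715]
(263, 219) [0.573  0.2307 0.0646]
(292, 218) [0.5739 0.1484 0.0671]
tins
(375, 190) [ 0.6501 -0.0918  0.0428]
(377, 238) [ 0.5119 -0.0929  0.0448]
(411, 235) [ 0.5182 -0.1917  0.0391]
(376, 210) [ 0.5924 -0.0932  0.0405]
(376, 252) [ 0.4721 -0.0888  0.0441]
(411, 252) [ 0.4698 -0.1892  0.0424]
side
(285, 259) [ 0.5158 -0.1074  0.0392]
(331, 253) [ 0.6409 -0.107   0.0374]
(291, 290) [ 0.5166 -0.2049  0.0358]
(289, 178) [0.5709 0.1785 0.0763]
(377, 222) [ 0.771  -0.0778  0.1042]
(389, 248) [ 0.7806 -0.1568  0.0863]
(390, 275) [ 0.7727 -0.2075  0.0408]
(330, 165) [0.7038 0.194  0.0978]
(370, 175) [0.7952 0.0794 0.137 ]
(357, 142) [0.8173 0.2896 0.1064]
(369, 161) [0.8233 0.174  0.1134]
top unit 5112 0.0953049624080166 ((0.6792818903923035, 0.19518
[... 1374 characters left out ...]
9582748, 0.12380271404981613), 89.62614440917969)
side tin [310 244  42  16 471] [ 0.6982 -0.0794  0.0475] [ 0.5876 -0.117   0.0281] [ 0.6414 -0.1035  0.0392] ((0.6428714394569397, -0.0981331542134285), (0.037497323006391525, 0.1105552464723587), 89.85678100585938)
side tin [264 250  43  17 486] [ 0.5717 -0.0785  0.0468] [ 0.4619 -0.1178  0.028 ] [ 0.5167 -0.1049  0.0394] ((0.5168474912643433, -0.09811154007911682), (0.10976175963878632, 0.03888857737183571), 0.6178262233734131)
side tin [268 279  46  20 576] [ 0.5716 -0.1774  0.0468] [ 0.4612 -0.2162  0.0283] [ 0.5158 -0.203   0.04  ] ((0.5164097547531128, -0.19689735770225525), (0.03830026090145111, 0.11056602001190186), 89.48847961425781)
```

```bash
python3 - <<'E'
from h import *
t=dict(np.load('top0.npz')); s=dict(np.load('side0.npz'))
np.set_printoptions(precision=4,suppress=True)
print(ctrl.tip_reach)
def fit(p,name):
    for _ in range(3):
        a=np.polyfit(p[:,1],p[:,0],1); e=p[:,0]-np.polyval(a,p[:,1]); k=abs(e)<max(.002,1.5*e.std()); p=p[k]
    print(name,'x at y=.19',np.polyval(a,.19),'yaw deg',-np.degrees(np.arctan(a[0])),'std',e.std(),'n',len(p),'z',np.median(p[:,2]),'y',p[:,1].min(),p[:,1].max())
W=t['W']
for lo,n in((.088,'unit front'),(.075,'drawer front')):
    P=[]
    for u in range(212,340):
        v=np.where((W[160:212,u,2]>lo)&(W[160:212,u,2]<.11))[0]
        if len(v): P.append(W[160+v.max(),u])
    fit(np.array(P),'top '+n)
P=W[205:225,255:300].reshape(-1,3); P=P[(P[:,2]>.055)&(P[:,2]<.08)&(P[:,0]<.585)]; fit(P,'top bar'); print(P.min(0),P.max(0))
W=s['W']; P=W[160:195,280:312].reshape(-1,3); P=P[(P[:,2]>.055)&(P[:,2]<.085)&(P[:,0]<.583)]; fit(P,'side bar');print(P.min(0),P.max(0))
m=(abs(W[...,2]-.096)<.004)&(W[...,0]>.6)&(W[...,0]<.9)&(W[...,1]>-.02)&(W[...,1]<.41)
P=[]
for y in np.arange(.03,.37,.008):
    q=W[m&(abs(W[...,1]-y)<.004)]
    if len(q): P.append(q[q[:,0].argmin()])
fit(np.array(P),'side unit front')
def crop(c,n,u0,v0,w,h,k): cv2.imwrite('pics/'+n,cv2.resize(c['pixels'][v0:v0+h,u0:u0+w,::-1],None,fx=k,fy=k,interpolation=cv2.INTER_CUBIC))
crop(t,'c1.png',200,150,150,80,5)
E
```

```text
0.025
top unit front x at y=.19 0.6286634198849878 yaw deg 2.664982948134341 std 0.0008206470665513043 n 107 z 0.09391257359875448 y 0.015063369508424646 0.3662928227000408
top drawer front x at y=.19 0.6166526287833362 yaw deg 2.6073952942821497 std 0.0007589819023910265 n 127 z 0.08226436361009083 y 0.014723491687660606 0.37122467123280384
top bar x at y=.19 0.5707028025295383 yaw deg 2.496227903534921 std 0.002717696435150985 n 121 z 0.0694436005943588 y 0.13126169119017767 0.247317444927867
[0.5644 0.1313 0.0609] [0.5849 0.2473 0.0787]
side bar x at y=.19 0.5722814622893033 yaw deg 2.6492021380063315 std 0.002476658156349296 n 66 z 0.07070234182097507 y 0.1259449181129677 0.24474178039016872
[0.5661 0.1259 0.0619] [0.5826 0.2447 0.0763]
side unit front x at y=.19 0.6308935194466908 yaw deg 2.5504599508360744 std 0.0007630219887452205 n 40 z 0.09407271683406103 y 0.029478234928970014 0.36419860318066216
```

View pics/c1.png

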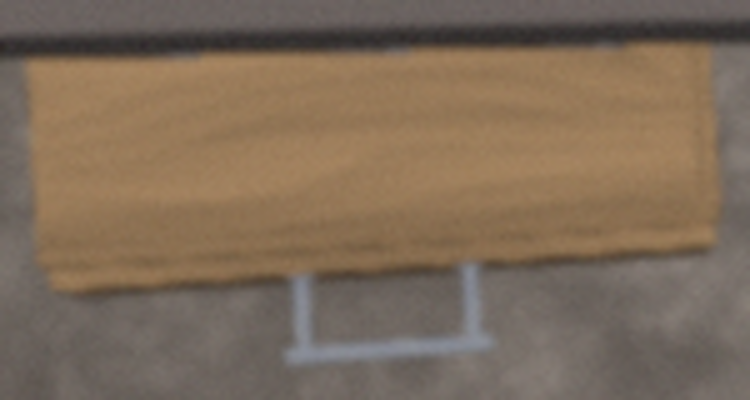

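The crop shows the bar running from (285,355) to (493,342), with the drawer and unit front edges parallel to it. The unit is yawed about +2.6°, and the bar middle is near (0.5715, 0.188).

```bash
cat >> h.py <<'E'
from scipy.spatial.transform import Rotation as Ro
np.set_printoptions(precision=4,suppress=True)
def go(x,y,z,yaw):
    o=ctrl.get_obs(); q=o['eef_rot']; R=Ro.from_quat([*q[1:],q[0]]).as_matrix()
    d=R.T@(np.array([x,y,z])-o['eef_pos'])*100
    y0=np.degrees(np.arctan2(R[1,0],R[0,0]))
    print('->',(x,y,z,yaw),'shift cm',d.round(2),'twist',round(y0-yaw,2),'| now',o['eef_pos'],'yaw',round(y0,2),'t',o['time_s'],'open',round(o['opening'],3),'F',o['wrist_force'].round(1))
E
python3 -c "
from h import *
go(.5715,.188,.2,92.6)"
```

```text
-> (0.5715, 0.188, 0.2, 92.6) shift cm [ 60.14 -58.59   5.66] twist -75.48 | now [ 0.1692 -0.5491  0.2555] yaw 17.12 t 0.1 open 0.998 F [-0.3  0.4 -0.2]
```

servo_tool(
  motion=[
    [[60.1, -58.6, 5.6, -75.5, 0.3], [60.1, -58.6, 5.6, -75.5, 0.3], [60.1, -58.6, 5.6, -75.5, 0.3], [60.1, -58.6, 5.6, -75.5, 0.3], [60.1, -58.6, 5.6, -75.5, 0.3]],
  ],
)

```text
time_s: 0.6
eef_pos: [0.2891, -0.3285, 0.2391]
eef_rot: [-0.0, 0.864, 0.503, 0.0]
wrist_force: [1.0, -0.5, -0.0]
opening: 0.35
grasp_force: 0.0
```

```bash
python3 -c "
from h import *
go(.5715,.188,.2,92.6); print(ctrl.get_obs()['q'])"
```

```text
-> (0.5715, 0.188, 0.2, 92.6) shift cm [58.86 -0.95  3.94] twist -32.2 | now [ 0.2891 -0.3285  0.2391] yaw 60.4 t 0.6 open 0.35 F [ 1.  -0.5 -0. ]
[-1.1219 -0.1223  1.954   0.0002  1.3105 -0.6054]
```

servo_tool(
  motion=[
    [[58.9, -1.0, 3.9, -32.2, 0.3], [58.9, -1.0, 3.9, -32.2, 0.3], [58.9, -1.0, 3.9, -32.2, 0.3], [58.9, -1.0, 3.9, -32.2, 0.3], [58.9, -1.0, 3.9, -32.2, 0.3]],
  ],
)

```text
time_s: 1.1
eef_pos: [0.4098, -0.1102, 0.223]
eef_rot: [0.0, 0.692, 0.722, 0.0]
wrist_force: [0.1, -0.9, -0.2]
opening: 0.35
grasp_force: 0.0
```

```bash
python3 -c "
from h import *
go(.5715,.188,.2,92.6)"
```

```text
-> (0.5715, 0.188, 0.2, 92.6) shift cm [29.1  17.43  2.3 ] twist -0.14 | now [ 0.4098 -0.1102  0.223 ] yaw 92.46 t 1.1 open 0.35 F [ 0.1 -0.9 -0.2]
```

servo_tool(
  motion=[
    [[29.1, 17.4, 2.3, 0, 0.3], [29.1, 17.4, 2.3, 0, 0.3], [29.1, 17.4, 2.3, 0, 0.3], [29.1, 17.4, 2.3, 0, 0.3], [29.1, 17.4, 2.3, 0, 0.3]],
  ],
)

```text
time_s: 1.6
eef_pos: [0.5291, 0.109, 0.2058]
eef_rot: [-0.0, 0.693, 0.721, -0.0]
wrist_force: [1.1, 0.1, 0.4]
opening: 0.354
grasp_force: 0.0
```

```bash
python3 -c "
from h import *
go(.5715,.188,.15,92.6)"
```

```text
-> (0.5715, 0.188, 0.15, 92.6) shift cm [7.72 4.55 5.58] twist -0.29 | now [0.5291 0.109  0.2058] yaw 92.31 t 1.6 open 0.354 F [1.1 0.1 0.4]
```

servo_tool(
  motion=[
    [[7.7, 4.55, 5.6, -0.3, 0.3], [7.7, 4.55, 5.6, -0.3, 0.3], [7.7, 4.55, 5.6, -0.3, 0.3], [7.7, 4.55, 5.6, -0.3, 0.3]],
  ],
)

```text
time_s: 2.0
eef_pos: [0.57, 0.1864, 0.148]
eef_rot: [-0.001, 0.69, 0.724, -0.002]
wrist_force: [0.5, 0.4, 0.5]
opening: 0.349
grasp_force: 0.0
```

```bash
python3 - <<'E'
from h import *
go(.5715,.188,.066,92.6)
c=cam('side'); print('tip proj',proj(c,[.5715,.188,.125]),'bar',proj(c,[.5715,.188,.066]))
cv2.imwrite('pics/s1.png',cv2.resize(c['pixels'][80:230,230:430,::-1],None,fx=4,fy=4,interpolation=cv2.INTER_CUBIC))
E
```

```text
-> (0.5715, 0.188, 0.066, 92.6) shift cm [0.15 0.19 8.2 ] twist 0.12 | now [0.57   0.1864 0.148 ] yaw 92.72 t 2.0 open 0.349 F [0.5 0.4 0.5]
tip proj (np.float64(288.4298335264962), np.float64(163.65180007382168)) bar (np.float64(288.7767179846099), np.float64(178.58464689218678))
```

View pics/s1.png

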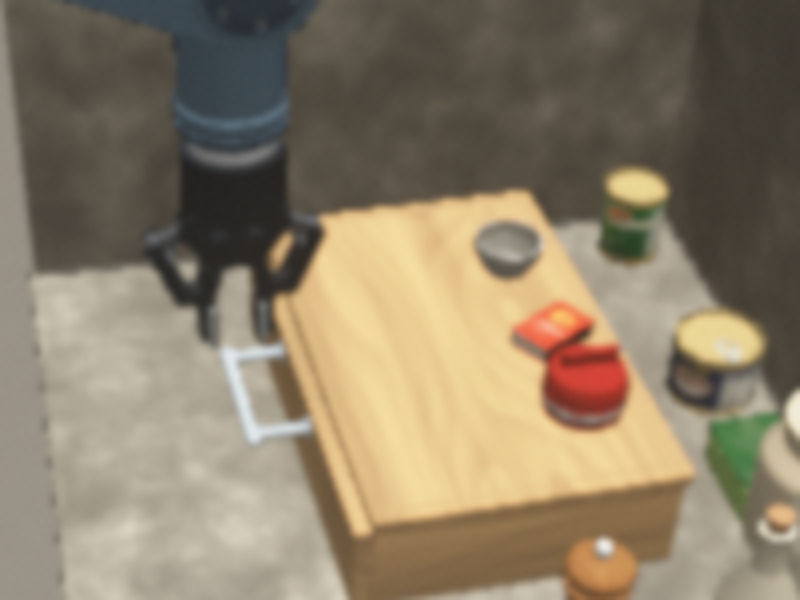

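The fingers straddle about (235,335), above the bar, whose middle is near (243,395). That puts the bar roughly 3–5 mm further in, so I shift slightly and descend.

servo_tool(
  motion=[
    [[0.15, 0.4, 4, 0.1, 0.3], [0.15, 0.4, 7.8, 0.1, 0.3], [0.15, 0.4, 7.8, 0.1, 0.3], [0.15, 0.4, 7.8, 0.1, 0.3]],
  ],
)

```text
time_s: 2.45
eef_pos: [0.5752, 0.1861, 0.0736]
eef_rot: [0.0, 0.692, 0.722, 0.0]
wrist_force: [-0.5, -0.1, 0.5]
opening: 0.349
grasp_force: 0.0
```

servo_tool(
  motion=[
    [[0, 0, 0, 0, 1], [0, 0, 0, 0, 1], [0, 0, 0, 0, 1], [0, 0, 0, 0, 1], [0, 0, 0, 0, 1]],
  ],
)

```text
time_s: 2.95
eef_pos: [0.572, 0.1866, 0.0749]
eef_rot: [-0.002, 0.691, 0.723, -0.003]
wrist_force: [-18.4, -4.5, 14.5]
opening: 0.092
grasp_force: 58.7
```

```bash
python3 - <<'E'
from h import *
go(.5715-.165,.188-.0075,.07,92.6)
E
```

```text
-> (0.4065, 0.1805, 0.07, 92.6) shift cm [  0.12 -16.56   0.6 ] twist -0.07 | now [0.572  0.1866 0.0749] yaw 92.53 t 2.95 open 0.092 F [-18.4  -4.5  14.5]
```

servo_tool(
  motion=[
    [[0, -1.5, -0.4, 0, 1], [0, -4, -0.4, 0, 1], [0, -7, -0.4, 0, 1], [0, -10, -0.4, 0, 1], [0, -12.5, -0.4, 0, 1]],
  ],
)

```text
time_s: 3.45
eef_pos: [0.4482, 0.181, 0.0752]
eef_rot: [0.0, 0.692, 0.722, -0.0]
wrist_force: [8.2, 0.2, -28.0]
opening: 0.089
grasp_force: 60.9
```

servo_tool(
  motion=[
    [[0, -1.7, 0, 0, 1], [0, -3, 0, 0, 1], [0, -4.2, 0, 0, 1], [0, -4.2, 0, 0, 1], [0, -4.2, 0, 0, 1]],
  ],
)

```text
time_s: 3.95
eef_pos: [0.4073, 0.1794, 0.0762]
eef_rot: [-0.0, 0.692, 0.722, -0.001]
wrist_force: [-0.3, -3.0, -17.2]
opening: 0.087
grasp_force: 61.4
```

```bash
python3 - <<'E'
from h import *
go(.5715-.165,.188-.0075,.07,92.6)
c=cam('top','t2.png');np.savez('top2.npz',**c); s=cam('side','s2.png'); np.savez('side2.npz',**s)
cv2.imwrite('pics/t2c.png',cv2.resize(c['pixels'][150:290,190:450,::-1],None,fx=3,fy=3,interpolation=cv2.INTER_CUBIC))
E
```

```text
-> (0.4065, 0.1805, 0.07, 92.6) shift cm [ 0.11 -0.08  0.62] twist -0.1 | now [0.4073 0.1794 0.0762] yaw 92.5 t 3.95 open 0.087 F [ -0.3  -3.  -17.2]
```

View pics/t2c.png

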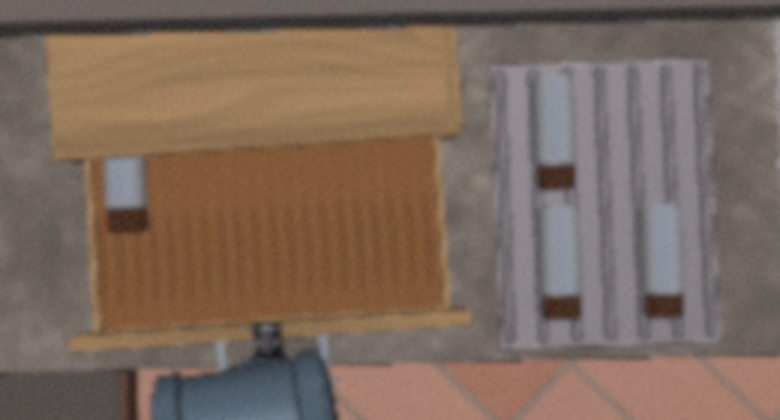

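The drawer is fully out and the stored tin is in the leftmost lane (cap at (127,218) in the crop), so lanes 0–3 are free. The tins on the mat are where they were.

servo_tool(
  motion=[
    [[0, 0, 0, 0, 0.3], [0, 0, 0, 0, 0.3], [0, 0, -4, 0, 0.3], [0, 0, -9, 0, 0.3], [0, 0, -13, 0, 0.3]],
  ],
)

```text
time_s: 4.55
eef_pos: [0.4099, 0.1804, 0.2104]
eef_rot: [0.001, 0.692, 0.722, 0.002]
wrist_force: [1.5, -0.3, 1.0]
opening: 0.35
grasp_force: 0.0
```

```bash
python3 - <<'E'
from h import *
for n in('top2','side2'):
    c=dict(np.load(n+'.npz')); W=c['W']
    m=(W[...,2]>.05)&(W[...,2]<.075)&(W[...,0]>.5)&(W[...,0]<.64)&(W[...,1]>.27)&(W[...,1]<.37)
    p=W[m]; r=cv2.minAreaRect(p[:,:2].astype('float32')); print(n,'stored',len(p),p.min(0),p.max(0),r)
    m=(W[...,2]>.028)&(W[...,2]<.055)&(W[...,0]>.4)&(W[...,0]<.75)&(W[...,1]>-.3)&(W[...,1]<-.04)
    k,l,st,ce=cv2.connectedComponentsWithStats(m.astype('uint8'))
    for i in range(1,k):
        if st[i,4]>200: p=W[l==i]; print('tin',cv2.minAreaRect(p[:,:2].astype('float32')))
    # drawer front top outline and side walls
    m=(W[...,2]>.076)&(W[...,2]<.092)&(W[...,0]>.42)&(W[...,0]<.49)&(W[...,1]>-.05)&(W[...,1]<.43); p=W[m]; print('front y',p[:,1].min(),p[:,1].max(),cv2.minAreaRect(p[:,:2].astype('float32')))
go(.502,-.095,.15,0)
E
```

```text
top2 stored 344 [0.5192 0.3024 0.0501] [0.6236 0.3607 0.0746] ((0.5716087222099304, 0.33019545674324036), (0.1022716537117958, 0.057180605828762054), 2.7002816200256348)
tin ((0.6406136155128479, -0.09159448742866516), (0.03829529136419296, 0.1081925630569458), 88.67459869384766)
tin ((0.5144660472869873, -0.09281492978334427), (0.10984506458044052, 0.03879830986261368), 0.8425644040107727)
tin ((0.5139314532279968, -0.19069717824459076), (0.10756247490644455, 0.03942020982503891), 0.7120811343193054)
front y -0.000890946561031644 0.37041128007994106 ((0.45812028646469116, 0.18454430997371674), (0.01438280288130045, 0.37179628014564514), 2.5706381797790527)
side2 stored 224 [0.555  0.2957 0.0505] [0.634  0.3691 0.0724] ((0.5932181477546692, 0.33174416422843933), (0.07825420796871185, 0.07113604992628098), 3.167479991912842)
tin ((0.6424041986465454, -0.09874892234802246), (0.03838193416595459, 0.109846331179142), 88.60899353027344)
tin ((0.5166555047035217, -0.09796059131622314), (0.10967572778463364, 0.03898818790912628), 2.101566791534424)
tin ((0.5162099003791809, -0.1985742151737213), (0.03710639476776123, 0.1101275235414505), 89.58592987060547)
front y -0.008159784901017087 0.36905674155365553 ((0.4439779818058014, 0.1794823706150055), (0.047939494252204895, 0.3775855302810669), 2.6297686100006104)
-> (0.502, -0.095, 0.15, 0) shift cm [-27.92   7.98   6.05] twist 92.49 | now [0.4099 0.1804 0.2104] yaw 92.49 t 4.55 open 0.35 F [ 1.5 -0.3  1. ]
```

servo_tool(
  motion=[
    [[-27.9, 8, 4, 91.5, 0.3], [-27.9, 8, 4, 91.5, 0.3], [-27.9, 8, 4, 91.5, 0.3], [-27.9, 8, 4, 91.5, 0.3], [-27.9, 8, 4, 91.5, 0.3]],
  ],
)

```text
time_s: 5.05
eef_pos: [0.4888, -0.0573, 0.174]
eef_rot: [0.002, 0.909, 0.416, 0.002]
wrist_force: [2.0, 0.7, 0.6]
opening: 0.349
grasp_force: 0.0
```

```bash
python3 -c "
from h import *
go(.5005,-.095,.14,1)"
```

```text
-> (0.5005, -0.095, 0.14, 1) shift cm [-2.1   3.33  3.41] twist 48.17 | now [ 0.4888 -0.0573  0.174 ] yaw 49.17 t 5.05 open 0.349 F [2.  0.7 0.6]
```

servo_tool(
  motion=[
    [[-2.1, 3.3, 3.4, 48.2, -0.5], [-2.1, 3.3, 3.4, 48.2, -0.5], [-2.1, 3.3, 3.4, 48.2, -0.5], [-2.1, 3.3, 3.4, 48.2, -0.5], [-2.1, 3.3, 3.4, 48.2, -0.5]],
  ],
)

```text
time_s: 5.55
eef_pos: [0.4999, -0.0931, 0.1397]
eef_rot: [0.001, 0.999, 0.054, 0.002]
wrist_force: [0.4, 0.0, 0.3]
opening: 0.749
grasp_force: 0.0
```

```bash
python3 -c "
from h import *
go(.5005,-.095,.10,1)"
```

```text
-> (0.5005, -0.095, 0.1, 1) shift cm [0.03 0.19 3.97] twist 5.16 | now [ 0.4999 -0.0931  0.1397] yaw 6.16 t 5.55 open 0.749 F [0.4 0.  0.3]
```

servo_tool(
  motion=[
    [[0, 0.2, 2, 5.1, -0.5], [0, 0.2, 5, 5.1, -0.5], [0, 0.2, 8, 5.1, -0.5], [0, 0.2, 10.1, 5.1, -0.5], [0, 0.2, 10.1, 5.1, -0.5]],
  ],
)

```text
time_s: 6.05
eef_pos: [0.4979, -0.0939, 0.0357]
eef_rot: [-0.001, 1.0, 0.013, -0.001]
wrist_force: [-0.4, 0.7, -0.2]
opening: 0.748
grasp_force: 0.0
```

```bash
python3 - <<'E'
from h import *
go(.5005,-.095,.038,1)
c=cam('side'); c2=cam('top')
a=cv2.resize(c['pixels'][200:310,230:380,::-1],None,fx=3.5,fy=3.5,interpolation=cv2.INTER_CUBIC)
cv2.imwrite('pics/s3.png',a)
E
```

```text
-> (0.5005, -0.095, 0.038, 1) shift cm [ 0.26  0.11 -0.23] twist 0.44 | now [ 0.4979 -0.0939  0.0357] yaw 1.44 t 6.05 open 0.748 F [-0.4  0.7 -0.2]
```

View pics/s3.png

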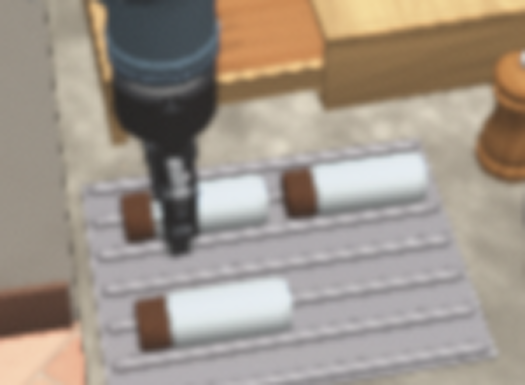

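The fingers (177,240) straddle tin 1 just behind its cap, so I close and lift.

servo_tool(
  motion=[
    [[0.1, 0.1, -0.2, 0, 1], [0.1, 0.1, -0.2, 0, 1], [0.1, 0.1, -0.2, 0, 1], [0.1, 0.1, -0.2, 0, 1], [0.1, 0.1, -0.2, 0, 1]],
  ],
)

```text
time_s: 6.65
eef_pos: [0.5014, -0.096, 0.0417]
eef_rot: [0.001, 1.0, 0.013, 0.002]
wrist_force: [-1.3, 0.8, 9.0]
opening: 0.443
grasp_force: 59.3
```

```bash
python3 - <<'E'
from h import *
go(.5005,-.095,.038,1)
E
```

```text
-> (0.5005, -0.095, 0.038, 1) shift cm [-0.09 -0.1   0.37] twist 0.45 | now [ 0.5014 -0.096   0.0417] yaw 1.45 t 6.65 open 0.443 F [-1.3  0.8  9. ]
```

servo_tool(
  motion=[
    [[0, 0, -3, 0, 1], [0, 0, -7, 0, 1], [0, 0, -11.5, 0, 1], [0, 0, -11.5, 0, 1]],
  ],
)

```text
time_s: 7.05
eef_pos: [0.5039, -0.0971, 0.1617]
eef_rot: [0.003, 1.0, 0.013, 0.006]
wrist_force: [1.3, -1.0, -1.1]
opening: 0.445
grasp_force: 61.9
```

```bash
python3 - <<'E'
from h import *
go(.5292,.2508,.15,2.6)
c=cam('side')
a=cv2.resize(c['pixels'][150:310,230:400,::-1],None,fx=3,fy=3,interpolation=cv2.INTER_CUBIC)
cv2.imwrite('pics/s4.png',a)
W=c['W']; m=(W[...,2]>.09)&(W[...,2]<.175)&(W[...,0]>.42)&(W[...,0]<.6)&(W[...,1]>-.14)&(W[...,1]<-.05)
print(np.percentile(W[m],[1,50,99],axis=0))
E
```

```text
-> (0.5292, 0.2508, 0.15, 2.6) shift cm [  3.4  -34.72   1.  ] twist -1.13 | now [ 0.5039 -0.0971  0.1617] yaw 1.47 t 7.05 open 0.445 F [ 1.3 -1.  -1.1]
[[ 0.4652 -0.1309  0.1321]
 [ 0.5286 -0.1119  0.1562]
 [ 0.5731 -0.0849  0.1671]]
```

View pics/s4.png

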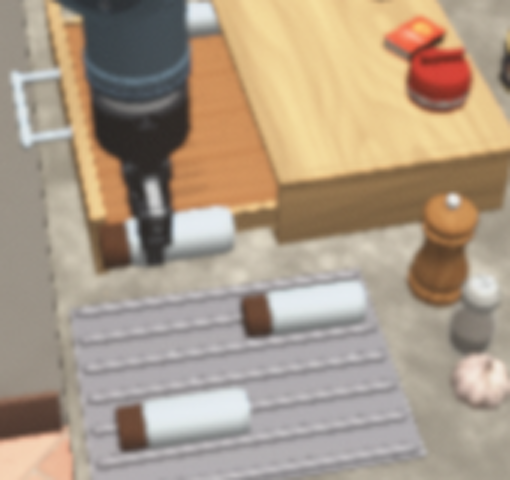

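Tin 1 is held level at (165,235), and the other two tins are undisturbed.

servo_tool(
  motion=[
    [[3.4, -34.7, 0.5, -1.1, 1], [3.4, -34.7, 0.5, -1.1, 1], [3.4, -34.7, 0.5, -1.1, 1], [3.4, -34.7, 0.5, -1.1, 1], [3.4, -34.7, 0.5, -1.1, 1]],
  ],
)

```text
time_s: 7.6
eef_pos: [0.5165, 0.1559, 0.1493]
eef_rot: [0.0, 1.0, 0.022, -0.001]
wrist_force: [1.1, -0.3, -2.6]
opening: 0.445
grasp_force: 61.7
```

```bash
python3 -c "
from h import *
go(.5292,.2508,.11,2.6)"
```

```text
-> (0.5292, 0.2508, 0.11, 2.6) shift cm [ 1.7  -9.42  3.93] twist -0.07 | now [0.5165 0.1559 0.1493] yaw 2.53 t 7.6 open 0.445 F [ 1.1 -0.3 -2.6]
```

servo_tool(
  motion=[
    [[0.8, -4.7, 0, 0, 1], [1.7, -9.4, 0, 0, 1], [1.7, -9.4, 1.5, 0, 1], [1.7, -9.4, 3.9, 0, 1], [1.7, -9.4, 3.9, 0, 1]],
  ],
)

```text
time_s: 8.1
eef_pos: [0.5266, 0.2479, 0.1067]
eef_rot: [0.001, 1.0, 0.023, -0.004]
wrist_force: [-2.0, -0.5, -2.8]
opening: 0.443
grasp_force: 61.8
```

```bash
python3 - <<'E'
from h import *
go(.5292,.2508,.0687,2.6)
c=cam('side');s=cam('top')
W=s['W']; m=(W[...,2]>.09)&(W[...,2]<.12)&(W[...,0]>.44)&(W[...,0]<.6)&(W[...,1]>.2)&(W[...,1]<.31)
a=cv2.resize(c['pixels'][110:220,265:365,::-1],None,fx=5,fy=5,interpolation=cv2.INTER_CUBIC)
cv2.imwrite('pics/s5.png',a)
E
```

```text
-> (0.5292, 0.2508, 0.0687, 2.6) shift cm [ 0.31 -0.29  3.79] twist -0.01 | now [0.5266 0.2479 0.1067] yaw 2.59 t 8.1 open 0.443 F [-2.  -0.5 -2.8]
```

View pics/s5.png

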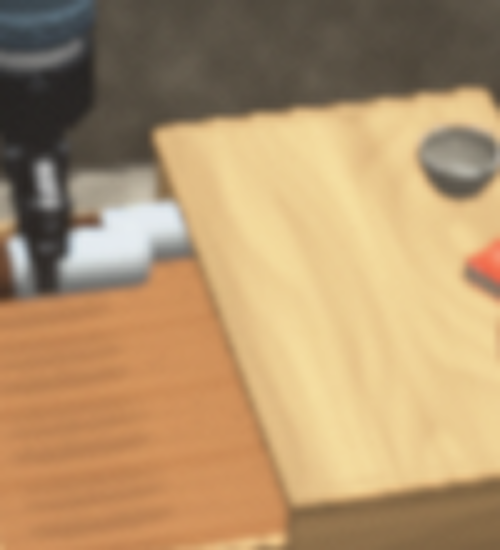

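The tin hangs in front of the unit's top, beside the stored tin (150,225), so I lower it.

servo_tool(
  motion=[
    [[0.1, -0.1, 1.5, 0, 1], [0.1, -0.1, 2.8, 0, 1], [0.1, -0.1, 3.4, 0, 1], [0.1, -0.1, 3.4, 0, 1], [0.1, -0.1, 3.4, 0, 1]],
  ],
)

```text
time_s: 8.7
eef_pos: [0.5314, 0.2497, 0.0774]
eef_rot: [0.0, 1.0, 0.022, -0.0]
wrist_force: [0.2, 0.3, -2.8]
opening: 0.445
grasp_force: 61.9
```

```bash
python3 - <<'E'
from h import *
go(.5292,.2508,.0687,2.6)
s=cam('top');W=s['W'];x=s['pixels']
c=cam('side');W=c['W']
m=(W[...,2]>.058)&(W[...,2]<.08)&(W[...,0]>.54)&(W[...,0]<.6)&(W[...,1]>.2)&(W[...,1]<.285); print(m.sum(),np.percentile(W[m],[2,50,98],axis=0))
E
```

```text
-> (0.5292, 0.2508, 0.0687, 2.6) shift cm [-0.21 -0.12  0.87] twist -0.06 | now [0.5314 0.2497 0.0774] yaw 2.54 t 8.7 open 0.445 F [ 0.2  0.3 -2.8]
152 [[0.5429 0.2246 0.059 ]
 [0.5727 0.2364 0.0721]
 [0.5985 0.2568 0.0795]]
```

servo_tool(
  motion=[
    [[-0.1, -0.1, 0.6, 0, 1], [-0.1, -0.1, 0.9, 0, 1], [-0.1, -0.1, 0.9, 0, 1]],
  ],
)

```text
time_s: 9.1
eef_pos: [0.5302, 0.2509, 0.0686]
eef_rot: [-0.0, 1.0, 0.022, -0.0]
wrist_force: [-0.6, 0.3, 0.7]
opening: 0.441
grasp_force: 62.0
```

```bash
python3 - <<'E'
from h import *
go(.5292,.2508,.0687,2.6)
E
```

```text
-> (0.5292, 0.2508, 0.0687, 2.6) shift cm [-0.1   0.01 -0.01] twist -0.04 | now [0.5302 0.2509 0.0686] yaw 2.56 t 9.1 open 0.441 F [-0.6  0.3  0.7]
```

servo_tool(
  motion=[
    [[1.5, 0, -0.1, 0, 1], [3, 0, -0.1, 0, 1], [4.5, 0, -0.1, 0, 1], [6, 0, -0.1, 0, 1], [6.2, 0, -0.1, 0, 1]],
  ],
)

```text
time_s: 9.6
eef_pos: [0.5937, 0.2534, 0.0695]
eef_rot: [-0.0, 1.0, 0.022, 0.001]
wrist_force: [0.1, 0.6, -2.6]
opening: 0.442
grasp_force: 61.9
```

servo_tool(
  motion=[
    [[0.2, 0, 0, 0, 1], [0.4, 0, 0, 0, 1], [0.4, 0, 0, 0, 1]],
  ],
)

```text
time_s: 9.9
eef_pos: [0.5958, 0.2537, 0.0694]
eef_rot: [0.0, 1.0, 0.022, -0.0]
wrist_force: [0.4, 0.2, -3.1]
opening: 0.443
grasp_force: 61.9
```

servo_tool(
  motion=[
    [[0.2, 0, 0, 0, 1], [0.2, 0, 0, 0, 1], [0.2, 0, 0, 0, 1]],
  ],
)

```text
time_s: 10.2
eef_pos: [0.5981, 0.2538, 0.0695]
eef_rot: [-0.0, 1.0, 0.022, 0.0]
wrist_force: [0.0, -0.2, -2.9]
opening: 0.441
grasp_force: 61.9
```

```bash
python3 - <<'E'
from h import *
go(.5991,.2540,.0687,2.6)
s=cam('side')
cv2.imwrite('pics/s6.png',cv2.resize(s['pixels'][110:240,260:400,::-1],None,fx=4,fy=4,interpolation=cv2.INTER_CUBIC))
E
```

```text
-> (0.5991, 0.254, 0.0687, 2.6) shift cm [ 0.1  -0.02  0.08] twist -0.05 | now [0.5981 0.2538 0.0695] yaw 2.55 t 10.2 open 0.441 F [ 0.  -0.2 -2.9]
```

servo_tool(
  motion=[
    [[0.2, 0, 0, 0, 1], [0.2, 0, 0, 0, 1], [0.2, 0, 0, 0, 1]],
  ],
)

```text
time_s: 10.55
eef_pos: [0.5995, 0.2538, 0.0691]
eef_rot: [0.0, 1.0, 0.022, -0.001]
wrist_force: [-4.0, -0.1, -1.3]
opening: 0.444
grasp_force: 61.9
```

servo_tool(
  motion=[
    [[0.2, 0, 0, 0, 1], [0.2, 0, 0, 0, 1], [0.2, 0, 0, 0, 1]],
  ],
)

```text
time_s: 10.85
eef_pos: [0.6012, 0.2539, 0.069]
eef_rot: [0.0, 1.0, 0.022, -0.001]
wrist_force: [-5.3, -0.3, -1.3]
opening: 0.44
grasp_force: 62.0
```

servo_tool(
  motion=[
    [[0.2, 0, 0, 0, 1], [0.2, 0, 0, 0, 1], [0.2, 0, 0, 0, 1]],
  ],
)

```text
time_s: 11.15
eef_pos: [0.6033, 0.254, 0.069]
eef_rot: [0.0, 1.0, 0.022, -0.001]
wrist_force: [-4.6, -0.0, -0.9]
opening: 0.448
grasp_force: 62.0
```

Contact came where predicted (x≈0.599), and the drawer then crept in about 4 mm. I release with a small opening and lift.

servo_tool(
  motion=[
    [[-0.1, 0, 0.1, 0, -0.15], [-0.1, 0, 0.1, 0, -0.15], [-0.1, 0, 0.1, 0, -0.15], [-0.1, 0, -2, 0, -0.15], [-0.1, 0, -5, 0, -0.15]],
  ],
)

```text
time_s: 11.65
eef_pos: [0.6022, 0.2536, 0.1183]
eef_rot: [0.0, 1.0, 0.022, -0.002]
wrist_force: [0.3, -0.9, 0.1]
opening: 0.574
grasp_force: 0.0
```

servo_tool(
  motion=[
    [[0, 0, -5, 0, -0.15], [-5, 5, -6, 0, -0.15], [-10, 10, -6, 0, -0.15], [-10, 15, -6, 0, -0.15], [-10, 20, -6, 0, -0.15]],
  ],
)

```text
time_s: 12.15
eef_pos: [0.5144, 0.0826, 0.1801]
eef_rot: [0.0, 1.0, 0.023, 0.001]
wrist_force: [1.7, -0.2, -0.2]
opening: 0.576
grasp_force: 0.0
```

```bash
cat > look.py <<'E'
import sys
from h import *
for n in('top','side'):
    c=cam(n,sys.argv[1]+n+'.png'); W=c['W']
    for name,b,zl in (('drawer',(.48,.68,.02,.37),(.052,.08)),('mat',(.38,.78,-.3,-.03),(.028,.055))):
        m=(W[...,2]>zl[0])&(W[...,2]<zl[1])&(W[...,0]>b[0])&(W[...,0]<b[1])&(W[...,1]>b[2])&(W[...,1]<b[3])
        k,l,st,ce=cv2.connectedComponentsWithStats(m.astype('uint8'))
        for i in range(1,k):
            if st[i,4]>100: p=W[l==i]; r=cv2.minAreaRect(p[:,:2].astype('float32')); print(n,name,st[i,4],'lo',p.min(0),'hi',p.max(0),'ctr',np.array(r[0]),'size',np.array(r[1]),round(r[2],1))
    if n=='top': cv2.imwrite('pics/'+sys.argv[1]+'c.png',cv2.resize(c['pixels'][150:290,190:450,::-1],None,fx=3,fy=3,interpolation=cv2.INTER_CUBIC))
E
python3 look.py a; python3 -c "
from h import *
go(.626,-.096,.15,1)"
```

```text
top drawer 303 lo [0.5599 0.2369 0.0523] hi [0.6278 0.2771 0.0757] ctr [0.594  0.2561] size [0.0668 0.0387] 4.6
top drawer 312 lo [0.5578 0.3026 0.052 ] hi [0.6235 0.3432 0.0759] ctr [0.5897 0.3218] size [0.066  0.0391] 3.8
top mat 480 lo [ 0.5865 -0.1102  0.0282] hi [ 0.6948 -0.0715  0.0504] ctr [ 0.6406 -0.091 ] size [0.1084 0.0381] 0.6
top mat 485 lo [ 0.4603 -0.2108  0.028 ] hi [ 0.5677 -0.1712  0.0502] ctr [ 0.514  -0.1913] size [0.1082 0.0389] 1.4
side drawer 170 lo [0.5653 0.2954 0.0521] hi [0.6338 0.3353 0.0733] ctr [0.598  0.3132] size [0.0684 0.0372] 6.9
side drawer 201 lo [0.563  0.2311 0.0522] hi [0.6366 0.2693 0.0735] ctr [0.5998 0.2501] size [0.0377 0.0738] 89.3
side mat 106 lo [ 0.7545 -0.0992  0.0282] hi [ 0.7798 -0.0503  0.0549] ctr [ 0.7644 -0.0769] size [0.0177 0.0505] 23.6
side mat 465 lo [ 0.5878 -0.1175  0.0281] hi [ 0.6978 -0.0795  0.0468] ctr [ 0.6427 -0.099 ] size [0.11   0.0377] 1.2
side mat 137 lo [ 0.7538 -0.2236  0.028 ] hi [ 0.7796 -0.1784  0.0513] ctr [ 0.7667 -0.201 ] size [0.0452 0.0257] 89.9
side mat 583 lo [ 0.4611 -0.2167  0.0281] hi [ 0.571  -0.178   0.0464] ctr [ 0.5161 -0.1973] size [0.0386 0.11  ] 89.8
-> (0.626, -0.096, 0.15, 1) shift cm [10.32 17.84  3.08] twist 1.24 | now [0.5158 0.0783 0.1802] yaw 2.24 t 12.25 open 0.575 F [-0.3  0.2  0.1]
```

View pics/ac.png

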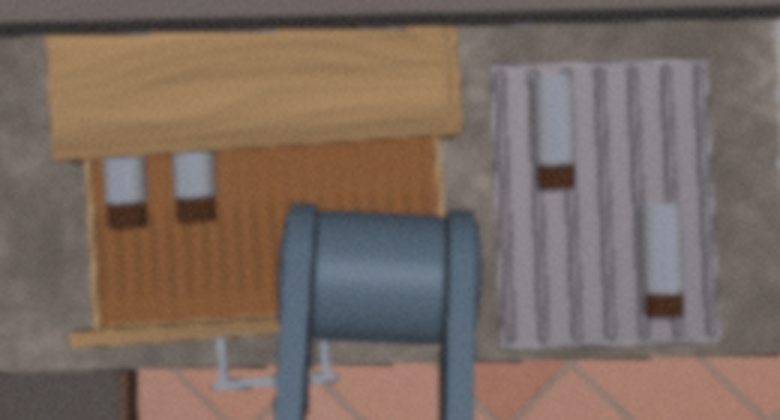

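Tin 1 sits level with the stored tin (caps at (195,212) and (127,215)), so it's home. The other two tins are unchanged; next is the rear one at (0.6415, -0.0955).

servo_tool(
  motion=[
    [[10.5, 17.8, 2, 1.2, -0.5], [10.5, 17.8, 2, 1.2, -0.5], [10.5, 17.8, 2, 1.2, -0.5], [10.5, 17.8, 2, 1.2, -0.5], [10.5, 17.8, 4, 1.2, -0.5]],
  ],
)

```text
time_s: 12.75
eef_pos: [0.6336, -0.0955, 0.1423]
eef_rot: [0.002, 1.0, 0.01, 0.005]
wrist_force: [-0.8, 1.1, 0.0]
opening: 0.752
grasp_force: 0.0
```

```bash
python3 -c "
from h import *
go(.6275,-.0955,.038,1)"
```

```text
-> (0.6275, -0.0955, 0.038, 1) shift cm [-0.7  -0.06 10.42] twist 0.12 | now [ 0.6336 -0.0955  0.1423] yaw 1.12 t 12.75 open 0.752 F [-0.8  1.1  0. ]
```

servo_tool(
  motion=[
    [[-0.4, 0, 2, 0.1, -0.5], [-0.4, 0, 5, 0.1, -0.5], [-0.4, 0, 7, 0.1, -0.5], [-0.4, 0, 7, 0.1, -0.5]],
  ],
)

```text
time_s: 13.15
eef_pos: [0.6226, -0.089, 0.066]
eef_rot: [-0.001, 1.0, 0.011, -0.003]
wrist_force: [-0.4, -0.3, -0.4]
opening: 0.752
grasp_force: 0.0
```

```bash
python3 -c "
from h import *
go(.6275,-.0955,.039,1)"
```

```text
-> (0.6275, -0.0955, 0.039, 1) shift cm [0.49 0.67 2.69] twist 0.25 | now [ 0.6226 -0.089   0.066 ] yaw 1.25 t 13.15 open 0.752 F [-0.4 -0.3 -0.4]
```

servo_tool(
  motion=[
    [[0.4, 0.6, 0, 0, -0.5], [0.4, 0.6, 1.2, 0, -0.5], [0.4, 0.6, 2.4, 0, -0.5], [0.4, 0.6, 2.6, 0, -0.5], [0.4, 0.6, 2.6, 0, -0.5]],
  ],
)

```text
time_s: 13.65
eef_pos: [0.628, -0.0956, 0.0425]
eef_rot: [-0.0, 1.0, 0.011, -0.001]
wrist_force: [-0.7, 0.4, 0.0]
opening: 0.753
grasp_force: 0.0
```

```bash
python3 -c "
from h import *
go(.6275,-.0955,.039,1)"
```

```text
-> (0.6275, -0.0955, 0.039, 1) shift cm [-0.04 -0.01  0.35] twist 0.25 | now [ 0.628  -0.0956  0.0425] yaw 1.25 t 13.65 open 0.753 F [-0.7  0.4  0. ]
```

servo_tool(
  motion=[
    [[0, 0, 0.2, 0, -0.5], [0, 0, 0.2, 0, 1], [0, 0, 0.2, 0, 1], [0, 0, 0.2, 0, 1], [0, 0, 0.2, 0, 1]],
  ],
)

```text
time_s: 14.15
eef_pos: [0.629, -0.0952, 0.0421]
eef_rot: [-0.0, 1.0, 0.011, 0.0]
wrist_force: [-1.0, 4.8, 5.5]
opening: 0.444
grasp_force: 60.7
```

servo_tool(
  motion=[
    [[0, 0, 0, 0, 1], [0, 0, -3, 0, 1], [0, 0, -7, 0, 1], [0, 0, -11.5, 0, 1], [0, 0, -11.5, 0, 1]],
  ],
)

```text
time_s: 14.65
eef_pos: [0.6328, -0.0976, 0.164]
eef_rot: [0.002, 1.0, 0.011, 0.006]
wrist_force: [1.4, -0.3, -0.6]
opening: 0.444
grasp_force: 60.9
```

```bash
python3 - <<'E'
from h import *
B=np.array([.4073,.1792]);ux=np.array([.99897,.0454]);uy=np.array([-.0454,.99897])
p=B+.125*ux; go(*p,.15,2.6)
c=cam('side','b.png'); W=c['W']; m=(W[...,2]>.09)&(W[...,2]<.175)&(W[...,0]>.5)&(W[...,0]<.72)&(W[...,1]>-.14)&(W[...,1]<-.07)
print(np.percentile(W[m],[1,50,99],axis=0))
E
```

```text
-> (np.float64(0.53217125), np.float64(0.184875), 0.15, 2.6) shift cm [ -9.45 -28.47   1.14] twist -1.34 | now [ 0.6328 -0.0976  0.164 ] yaw 1.26 t 14.65 open 0.444 F [ 1.4 -0.3 -0.6]
[[ 0.592  -0.1309  0.1344]
 [ 0.6338 -0.1129  0.1583]
 [ 0.7007 -0.0783  0.1714]]
```

servo_tool(
  motion=[
    [[-9.4, -28.4, 0.4, -1.3, 1], [-9.4, -28.4, 0.4, -1.3, 1], [-9.4, -28.4, 0.4, -1.3, 1], [-9.4, -28.4, 0.4, -1.3, 1], [-9.4, -28.4, 0.4, -1.3, 1]],
  ],
)

```text
time_s: 15.2
eef_pos: [0.5428, 0.141, 0.1511]
eef_rot: [0.0, 1.0, 0.022, -0.001]
wrist_force: [1.5, 0.5, -2.1]
opening: 0.448
grasp_force: 60.9
```

```bash
python3 -c "
from h import *
go(.5322,.1849,.08,2.6)"
```

```text
-> (0.5322, 0.1849, 0.08, 2.6) shift cm [-0.85 -4.44  7.11] twist -0.08 | now [0.5428 0.141  0.1511] yaw 2.52 t 15.2 open 0.448 F [ 1.5  0.5 -2.1]
```

servo_tool(
  motion=[
    [[-0.8, -4.3, 0, 0, 1], [-0.8, -4.3, 2, 0, 1], [-0.8, -4.3, 4.5, 0, 1], [-0.8, -4.3, 6, 0, 1], [-0.8, -4.3, 6, 0, 1]],
  ],
)

```text
time_s: 15.7
eef_pos: [0.5321, 0.1816, 0.0892]
eef_rot: [0.0, 1.0, 0.022, -0.004]
wrist_force: [0.1, -0.4, -1.9]
opening: 0.443
grasp_force: 61.1
```

```bash
python3 -c "
from h import *
go(.5322,.1849,.069,2.6)"
```

```text
-> (0.5322, 0.1849, 0.069, 2.6) shift cm [ 0.04 -0.33  2.02] twist -0.07 | now [0.5321 0.1816 0.0892] yaw 2.53 t 15.7 open 0.443 F [ 0.1 -0.4 -1.9]
```

servo_tool(
  motion=[
    [[0, -0.2, 0.5, 0, 1], [0, -0.2, 1.2, 0, 1], [0, -0.2, 1.7, 0, 1], [0, -0.2, 1.9, 0, 1], [0, -0.2, 1.9, 0, 1]],
  ],
)

```text
time_s: 16.2
eef_pos: [0.5348, 0.1841, 0.0738]
eef_rot: [0.0, 1.0, 0.022, -0.0]
wrist_force: [0.5, -0.2, -2.2]
opening: 0.442
grasp_force: 61.1
```

```bash
python3 -c "
from h import *
go(.5322,.1849,.069,2.6)"
```

```text
-> (0.5322, 0.1849, 0.069, 2.6) shift cm [-0.26 -0.09  0.48] twist -0.06 | now [0.5348 0.1841 0.0738] yaw 2.54 t 16.2 open 0.442 F [ 0.5 -0.2 -2.2]
```

servo_tool(
  motion=[
    [[0, -0.1, 0.3, 0, 1], [0, -0.1, 0.5, 0, 1], [0, -0.1, 0.5, 0, 1]],
  ],
)

```text
time_s: 16.5
eef_pos: [0.5349, 0.1853, 0.0689]
eef_rot: [-0.0, 1.0, 0.022, 0.0]
wrist_force: [0.3, 0.0, -1.5]
opening: 0.442
grasp_force: 61.1
```

servo_tool(
  motion=[
    [[1.5, 0, -0.1, 0, 1], [3, 0, -0.1, 0, 1], [4.5, 0, -0.1, 0, 1], [6, 0, -0.1, 0, 1], [6.5, 0, -0.1, 0, 1]],
  ],
)

```text
time_s: 17.0
eef_pos: [0.6012, 0.188, 0.0702]
eef_rot: [-0.0, 1.0, 0.022, 0.001]
wrist_force: [-0.2, 0.6, 0.0]
opening: 0.442
grasp_force: 61.1
```

servo_tool(
  motion=[
    [[0.3, 0, 0, 0, 1], [0.5, 0, 0, 0, 1], [0.5, 0, 0, 0, 1]],
  ],
)

```text
time_s: 17.3
eef_pos: [0.6043, 0.1884, 0.0698]
eef_rot: [0.0, 1.0, 0.022, -0.0]
wrist_force: [-0.2, 1.1, -1.7]
opening: 0.442
grasp_force: 61.1
```

servo_tool(
  motion=[
    [[0.2, 0, 0, 0, 1], [0.2, 0, 0, 0, 1], [0.2, 0, 0, 0, 1]],
  ],
)

```text
time_s: 17.6
eef_pos: [0.6066, 0.1885, 0.07]
eef_rot: [0.0, 1.0, 0.022, -0.0]
wrist_force: [-0.2, 0.4, -1.0]
opening: 0.444
grasp_force: 61.1
```

servo_tool(
  motion=[
    [[0.2, 0, 0, 0, 1], [0.2, 0, 0, 0, 1], [0.2, 0, 0, 0, 1]],
  ],
)

```text
time_s: 17.9
eef_pos: [0.6077, 0.1885, 0.0695]
eef_rot: [0.0, 1.0, 0.022, -0.001]
wrist_force: [-4.7, -0.1, 0.8]
opening: 0.445
grasp_force: 61.2
```

servo_tool(
  motion=[
    [[0.2, 0, 0, 0, 1], [0.2, 0, 0, 0, 1], [0.2, 0, 0, 0, 1]],
  ],
)

```text
time_s: 18.2
eef_pos: [0.6099, 0.1886, 0.0696]
eef_rot: [0.0, 1.0, 0.022, -0.001]
wrist_force: [-4.7, -0.8, 0.7]
opening: 0.441
grasp_force: 61.3
```

Contact again where expected. I release, lift, and move back towards the last tin.

servo_tool(
  motion=[
    [[-0.1, 0, 0.1, 0, -0.15], [-0.1, 0, 0.1, 0, -0.15], [-0.1, 0, 0.1, 0, -0.15], [-0.1, 0, -2, 0, -0.15], [-0.1, 0, -5, 0, -0.15]],
  ],
)

```text
time_s: 18.7
eef_pos: [0.6086, 0.1883, 0.1186]
eef_rot: [0.0, 1.0, 0.022, -0.002]
wrist_force: [1.2, 0.8, -0.1]
opening: 0.575
grasp_force: 0.0
```

servo_tool(
  motion=[
    [[0, 0, -5, 0, -0.15], [-5, 5, -6, 0, -0.15], [-10, 10, -6, 0, -0.15], [-14, 15, -6, 0, -0.15], [-18, 17, -6, 0, -0.15]],
  ],
)

```text
time_s: 19.2
eef_pos: [0.4738, 0.0414, 0.1804]
eef_rot: [0.001, 1.0, 0.022, 0.002]
wrist_force: [0.4, -1.0, 0.5]
opening: 0.575
grasp_force: 0.0
```

```bash
python3 look.py c; python3 -c "
from h import *
go(.501,-.195,.13,1)"
```

```text
top drawer 298 lo [0.5663 0.1712 0.0521] hi [0.6291 0.2112 0.0758] ctr [0.5975 0.1906] size [0.0632 0.0388] 3.8
top drawer 295 lo [0.5626 0.237  0.0525] hi [0.6257 0.2772 0.0743] ctr [0.5951 0.2564] size [0.0638 0.0391] 4.2
top drawer 305 lo [0.5585 0.3024 0.0521] hi [0.6236 0.3429 0.0733] ctr [0.5912 0.322 ] size [0.0645 0.0391] 3.5
top mat 479 lo [ 0.4602 -0.2103  0.028 ] hi [ 0.5677 -0.1721  0.0478] ctr [ 0.5139 -0.1914] size [0.0381 0.1069] 89.1
side drawer 183 lo [0.5616 0.2969 0.052 ] hi [0.6341 0.3328 0.0732] ctr [0.5978 0.3148] size [0.0725 0.0358] 0.1
side drawer 194 lo [0.5653 0.2297 0.0527] hi [0.6362 0.2662 0.0716] ctr [0.6007 0.2481] size [0.0705 0.0356] 1.6
side drawer 208 lo [0.5679 0.1642 0.0523] hi [0.6397 0.2034 0.0727] ctr [0.6042 0.1843] size [0.0386 0.0721] 87.0
side mat 109 lo [ 0.7542 -0.0962  0.0281] hi [ 0.7799 -0.0534  0.0549] ctr [ 0.7652 -0.077 ] size [0.0172 0.0448] 30.9
side mat 142 lo [ 0.7536 -0.2238  0.028 ] hi [ 0.7798 -0.18    0.0517] ctr [ 0.7666 -0.2019] size [0.0254 0.044 ] 3.9
side mat 582 lo [ 0.4612 -0.2167  0.028 ] hi [ 0.5716 -0.1769  0.0469] ctr [ 0.5165 -0.1967] size [0.1103 0.0396] 0.5
-> (0.501, -0.195, 0.13, 1) shift cm [ 2.18 23.67  4.88] twist 1.36 | now [0.4697 0.0406 0.1787] yaw 2.36 t 19.3 open 0.575 F [0.1 0.4 0.1]
```

View pics/cc.png

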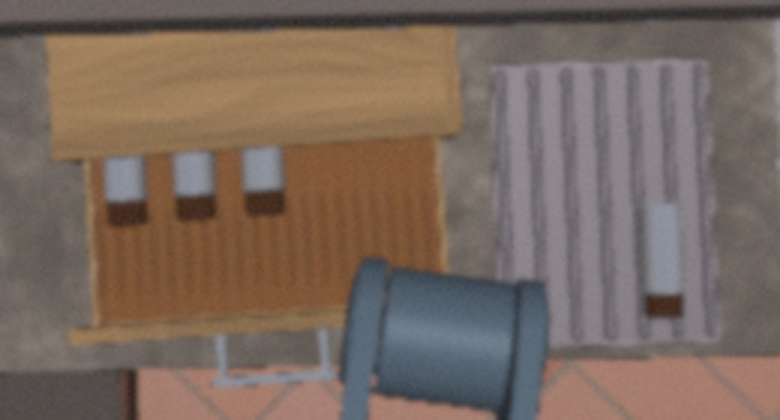

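Tins 1 and 2 and the stored one line up (caps at (127,213), (195,208), (264,203)), and the last tin is still at (663,260).

servo_tool(
  motion=[
    [[2.2, 23.5, 3, 1.3, -0.5], [2.2, 23.5, 3, 1.3, -0.5], [2.2, 23.5, 3, 1.3, -0.5], [2.2, 23.5, 3, 1.3, -0.5], [2.2, 23.5, 4, 1.3, -0.5]],
  ],
)

```text
time_s: 19.8
eef_pos: [0.5083, -0.1947, 0.1412]
eef_rot: [0.002, 1.0, 0.01, 0.002]
wrist_force: [1.1, -0.3, 0.9]
opening: 0.746
grasp_force: 0.0
```

servo_tool(
  motion=[
    [[0, 0, 2, 0, -0.5], [0, 0, 5, 0, -0.5], [0, 0, 6, 0, -0.5], [0, 0, 6, 0, -0.5]],
  ],
)

```text
time_s: 20.2
eef_pos: [0.5057, -0.1901, 0.0782]
eef_rot: [-0.001, 1.0, 0.011, -0.001]
wrist_force: [-0.5, 0.1, 0.4]
opening: 0.752
grasp_force: 0.0
```

```bash
python3 -c "
from h import *
go(.5015,-.1945,.0395,1)"
```

```text
-> (0.5015, -0.1945, 0.0395, 1) shift cm [-0.42  0.44  3.87] twist 0.25 | now [ 0.5057 -0.1901  0.0782] yaw 1.25 t 20.2 open 0.752 F [-0.5  0.1  0.4]
```

servo_tool(
  motion=[
    [[-0.4, 0.4, 1, 0, -0.5], [-0.4, 0.4, 2.5, 0, -0.5], [-0.4, 0.4, 3.7, 0, -0.5], [-0.4, 0.4, 3.7, 0, -0.5], [-0.4, 0.4, 3.7, 0, -0.5]],
  ],
)

```text
time_s: 20.7
eef_pos: [0.5023, -0.1947, 0.0422]
eef_rot: [-0.0, 1.0, 0.011, -0.0]
wrist_force: [-0.0, 0.6, 1.1]
opening: 0.748
grasp_force: 0.0
```

```bash
python3 -c "
from h import *
go(.5015,-.1945,.0395,1)"
```

```text
-> (0.5015, -0.1945, 0.0395, 1) shift cm [-0.08 -0.02  0.27] twist 0.25 | now [ 0.5023 -0.1947  0.0422] yaw 1.25 t 20.7 open 0.748 F [-0.   0.6  1.1]
```

servo_tool(
  motion=[
    [[0, 0, 0.2, 0, -0.5], [0, 0, 0.2, 0, 1], [0, 0, 0.2, 0, 1], [0, 0, 0.2, 0, 1], [0, 0, 0.2, 0, 1]],
  ],
)

```text
time_s: 21.2
eef_pos: [0.5028, -0.195, 0.0413]
eef_rot: [0.0, 1.0, 0.011, 0.0]
wrist_force: [-0.9, 1.4, 6.5]
opening: 0.444
grasp_force: 60.1
```

servo_tool(
  motion=[
    [[0, 0, 0, 0, 1], [0, 0, -3, 0, 1], [0, 0, -7, 0, 1], [0, 0, -11.5, 0, 1], [0, 0, -11.5, 0, 1]],
  ],
)

```text
time_s: 21.7
eef_pos: [0.5061, -0.1972, 0.1621]
eef_rot: [0.003, 1.0, 0.011, 0.005]
wrist_force: [0.7, -1.6, -1.1]
opening: 0.444
grasp_force: 61.0
```

```bash
python3 -c "
from h import *
go(.538,.119,.15,2.6)"
```

```text
-> (0.538, 0.119, 0.15, 2.6) shift cm [  3.88 -31.55   1.03] twist -1.34 | now [ 0.5061 -0.1972  0.1621] yaw 1.26 t 21.7 open 0.444 F [ 0.7 -1.6 -1.1]
```

servo_tool(
  motion=[
    [[3.9, -31.5, 0.3, -1.3, 1], [3.9, -31.5, 0.3, -1.3, 1], [3.9, -31.5, 0.3, -1.3, 1], [3.9, -31.5, 0.3, -1.3, 1], [3.9, -31.5, 0.3, -1.3, 1]],
  ],
)

```text
time_s: 22.2
eef_pos: [0.5271, 0.0557, 0.1523]
eef_rot: [-0.0, 1.0, 0.022, -0.0]
wrist_force: [1.5, 0.2, -1.2]
opening: 0.445
grasp_force: 61.0
```

```bash
python3 -c "
from h import *
go(.538,.119,.09,2.6)"
```

```text
-> (0.538, 0.119, 0.09, 2.6) shift cm [ 1.38 -6.27  6.23] twist -0.08 | now [0.5271 0.0557 0.1523] yaw 2.52 t 22.2 open 0.445 F [ 1.5  0.2 -1.2]
```

servo_tool(
  motion=[
    [[0.7, -4.5, 0, 0, 1], [1.2, -6.2, 0, 0, 1], [1.2, -6.2, 2, 0, 1], [1.2, -6.2, 5.5, 0, 1], [1.2, -6.2, 5.5, 0, 1]],
  ],
)

```text
time_s: 22.7
eef_pos: [0.5326, 0.1166, 0.0929]
eef_rot: [-0.0, 1.0, 0.023, -0.005]
wrist_force: [-1.5, 0.8, -1.9]
opening: 0.442
grasp_force: 61.1
```

```bash
python3 -c "
from h import *
go(.538,.119,.069,2.6)"
```

```text
-> (0.538, 0.119, 0.069, 2.6) shift cm [ 0.58 -0.22  2.39] twist -0.02 | now [0.5326 0.1166 0.0929] yaw 2.58 t 22.7 open 0.442 F [-1.5  0.8 -1.9]
```

servo_tool(
  motion=[
    [[0.2, -0.1, 0.8, 0, 1], [0.2, -0.1, 1.5, 0, 1], [0.2, -0.1, 2, 0, 1], [0.2, -0.1, 2, 0, 1], [0.2, -0.1, 2, 0, 1]],
  ],
)

```text
time_s: 23.2
eef_pos: [0.5393, 0.1173, 0.0787]
eef_rot: [0.0, 1.0, 0.022, 0.0]
wrist_force: [0.3, 0.6, -1.2]
opening: 0.448
grasp_force: 61.1
```

```bash
python3 -c "
from h import *
go(.538,.119,.069,2.6)"
```

```text
-> (0.538, 0.119, 0.069, 2.6) shift cm [-0.12 -0.18  0.97] twist -0.06 | now [0.5393 0.1173 0.0787] yaw 2.54 t 23.2 open 0.448 F [ 0.3  0.6 -1.2]
```

servo_tool(
  motion=[
    [[0, -0.2, 0.5, 0, 1], [0, -0.2, 0.9, 0, 1], [0, -0.2, 0.9, 0, 1]],
  ],
)

```text
time_s: 23.5
eef_pos: [0.5383, 0.1194, 0.0685]
eef_rot: [-0.0, 1.0, 0.022, -0.001]
wrist_force: [-1.2, 0.3, -2.6]
opening: 0.445
grasp_force: 61.1
```

servo_tool(
  motion=[
    [[1.5, 0, 0, 0, 1], [3, 0, 0, 0, 1], [4.5, 0, 0, 0, 1], [6, 0, 0, 0, 1], [6.6, 0, 0, 0, 1]],
  ],
)

```text
time_s: 24.0
eef_pos: [0.6061, 0.1223, 0.0694]
eef_rot: [0.0, 1.0, 0.022, 0.001]
wrist_force: [-0.7, 0.6, -1.7]
opening: 0.447
grasp_force: 61.1
```

servo_tool(
  motion=[
    [[0.3, 0, 0, 0, 1], [0.5, 0, 0, 0, 1], [0.5, 0, 0, 0, 1]],
  ],
)

```text
time_s: 24.3
eef_pos: [0.6094, 0.1226, 0.0691]
eef_rot: [-0.0, 1.0, 0.022, -0.0]
wrist_force: [-0.2, -0.2, -2.1]
opening: 0.443
grasp_force: 61.1
```

servo_tool(
  motion=[
    [[0.2, 0, 0, 0, 1], [0.2, 0, 0, 0, 1], [0.2, 0, 0, 0, 1]],
  ],
)

```text
time_s: 24.6
eef_pos: [0.6117, 0.1227, 0.0693]
eef_rot: [-0.0, 1.0, 0.022, -0.0]
wrist_force: [-1.3, -0.3, -1.1]
opening: 0.442
grasp_force: 61.1
```

servo_tool(
  motion=[
    [[0.2, 0, 0, 0, 1], [0.2, 0, 0, 0, 1], [0.2, 0, 0, 0, 1]],
  ],
)

```text
time_s: 24.9
eef_pos: [0.6134, 0.1227, 0.069]
eef_rot: [0.0, 1.0, 0.022, -0.0]
wrist_force: [-0.9, -0.0, -0.2]
opening: 0.443
grasp_force: 61.1
```

servo_tool(
  motion=[
    [[0.2, 0, 0, 0, 1], [0.2, 0, 0, 0, 1], [0.2, 0, 0, 0, 1]],
  ],
)

```text
time_s: 25.2
eef_pos: [0.6147, 0.1228, 0.0688]
eef_rot: [0.0, 1.0, 0.022, -0.001]
wrist_force: [-5.9, -1.5, 0.7]
opening: 0.439
grasp_force: 61.3
```

servo_tool(
  motion=[
    [[0.2, 0, 0, 0, 1], [0.2, 0, 0, 0, 1], [0.2, 0, 0, 0, 1]],
  ],
)

```text
time_s: 25.5
eef_pos: [0.6168, 0.1228, 0.0688]
eef_rot: [0.0, 1.0, 0.022, -0.001]
wrist_force: [-5.2, -1.3, 1.3]
opening: 0.445
grasp_force: 61.3
```

All three tins are pushed to the stop. I release and retreat in front of the handle, checking the drawer on the way.

servo_tool(
  motion=[
    [[-0.1, 0, 0.1, 0, -0.15], [-0.1, 0, 0.1, 0, -0.15], [-0.1, 0, 0.1, 0, -0.15], [-0.1, 0, -2, 0, -0.15], [-0.1, 0, -5, 0, -0.15]],
  ],
)

```text
time_s: 26.0
eef_pos: [0.6156, 0.1228, 0.118]
eef_rot: [-0.0, 1.0, 0.022, -0.002]
wrist_force: [0.9, 0.8, 0.1]
opening: 0.572
grasp_force: 0.0
```

servo_tool(
  motion=[
    [[0, 0, -5, 0, 1], [-5, 3, -7, 0, 1], [-10, 6, -7, 0, 1], [-15, 9, -7, 0, 1], [-20, 12, -7, 0, 1]],
  ],
)

```text
time_s: 26.5
eef_pos: [0.4514, 0.0132, 0.1897]
eef_rot: [0.0, 1.0, 0.023, 0.001]
wrist_force: [-0.1, -1.9, 0.7]
opening: -0.004
grasp_force: 0.0
```

```bash
python3 look.py d; python3 -c "
from h import *
go(.363,.177,.16,2.6)"
```

```text
top drawer 281 lo [0.5733 0.1054 0.0524] hi [0.6334 0.1452 0.0724] ctr [0.6025 0.1247] size [0.06   0.0392] 3.5
top drawer 282 lo [0.5692 0.1711 0.0521] hi [0.6292 0.2111 0.0746] ctr [0.5995 0.1903] size [0.0598 0.0393] 4.1
top drawer 281 lo [0.5677 0.2369 0.0523] hi [0.6279 0.2771 0.0737] ctr [0.597  0.2563] size [0.06  0.039] 2.8
top drawer 281 lo [0.5634 0.3028 0.0521] hi [0.6236 0.3431 0.0749] ctr [0.5927 0.3223] size [0.0604 0.0386] 3.3
side drawer 173 lo [0.5652 0.2951 0.0521] hi [0.6341 0.3337 0.0728] ctr [0.5996 0.3139] size [0.0686 0.0385] 1.3
side drawer 185 lo [0.5688 0.2314 0.0523] hi [0.636  0.2663 0.0717] ctr [0.6021 0.2477] size [0.0662 0.0342] 5.4
side drawer 198 lo [0.572  0.1645 0.0521] hi [0.6395 0.2044 0.0711] ctr [0.6048 0.1852] size [0.0667 0.0378] 5.0
side drawer 216 lo [0.5744 0.1002 0.052 ] hi [0.6423 0.141  0.072 ] ctr [0.608 0.119] size [0.0668 0.0398] 3.6
side mat 102 lo [ 0.7546 -0.0954  0.0281] hi [ 0.7785 -0.054   0.0547] ctr [ 0.7636 -0.0773] size [0.0164 0.044 ] 27.3
side mat 143 lo [ 0.753  -0.2247  0.0281] hi [ 0.7795 -0.1803  0.0518] ctr [ 0.7661 -0.2028] size [0.026  0.0446] 1.6
-> (0.363, 0.177, 0.16, 2.6) shift cm [ -7.74 -16.78   2.83] twist -0.2 | now [0.4475 0.0126 0.188 ] yaw 2.4 t 26.6 open 0.002 F [ 0.8 -0.3 -0.7]
```

View pics/dc.png

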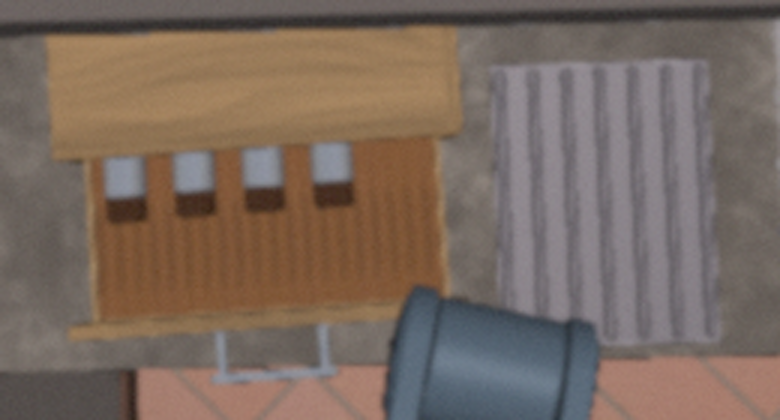

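All four caps line up along the lanes (row ~200) and the mat is empty. Now I shut the drawer.

servo_tool(
  motion=[
    [[-7.7, -16.7, 2, 0, 1], [-7.7, -16.7, 2, 0, 1], [-7.7, -16.7, 2, 0, 1], [-7.7, -16.7, 2, 0, 1], [-7.7, -16.7, 2, 0, 1]],
  ],
)

```text
time_s: 27.1
eef_pos: [0.3662, 0.1805, 0.1689]
eef_rot: [-0.001, 1.0, 0.025, -0.0]
wrist_force: [0.3, 0.4, 0.8]
opening: 0.001
grasp_force: 0.0
```

```bash
python3 -c "
from h import *
go(.363,.177,.073,2.6)"
```

```text
-> (0.363, 0.177, 0.073, 2.6) shift cm [-0.33  0.34  9.59] twist 0.22 | now [0.3662 0.1805 0.1689] yaw 2.82 t 27.1 open 0.001 F [0.3 0.4 0.8]
```

servo_tool(
  motion=[
    [[-0.3, 0.2, 4, 0, 1], [-0.3, 0.2, 8, 0, 1], [-0.3, 0.2, 9.5, 0, 1], [-0.3, 0.2, 9.5, 0, 1], [-0.3, 0.2, 9.5, 0, 1]],
  ],
)

```text
time_s: 27.6
eef_pos: [0.3662, 0.1751, 0.0747]
eef_rot: [-0.0, 1.0, 0.022, 0.0]
wrist_force: [0.2, -0.0, 0.4]
opening: -0.0
grasp_force: 0.0
```

servo_tool(
  motion=[
    [[1, 0, 0, 0, 1], [2, 0, 0, 0, 1], [3, 0, 0, 0, 1], [3.5, 0, 0, 0, 1], [4, 0, 0, 0, 1]],
  ],
)

```text
time_s: 28.1
eef_pos: [0.4043, 0.177, 0.0739]
eef_rot: [0.0, 1.0, 0.022, -0.002]
wrist_force: [-7.3, 0.5, 5.6]
opening: 0.006
grasp_force: 3.3
```

servo_tool(
  motion=[
    [[0.5, 0, 0, 0, 1], [1.2, 0, 0, 0, 1], [2, 0, 0, 0, 1], [3, 0, 0, 0, 1], [4, 0, 0, 0, 1]],
  ],
)

```text
time_s: 28.6
eef_pos: [0.4435, 0.1787, 0.0735]
eef_rot: [0.0, 1.0, 0.022, -0.002]
wrist_force: [-6.0, -0.4, 4.8]
opening: 0.001
grasp_force: 3.3
```

```bash
python3 -c "
from h import *
go(.556,.186,.073,2.6)"
```

```text
-> (0.556, 0.186, 0.073, 2.6) shift cm [11.27 -0.22 -0.  ] twist -0.03 | now [0.4435 0.1787 0.0735] yaw 2.57 t 28.6 open 0.001 F [-6.  -0.4  4.8]
```

servo_tool(
  motion=[
    [[1, -0.1, 0, 0, 1], [2, -0.1, 0, 0, 1], [3, -0.1, 0, 0, 1], [4, -0.1, 0, 0, 1], [5, -0.1, 0, 0, 1]],
  ],
)

```text
time_s: 29.1
eef_pos: [0.4934, 0.1815, 0.0733]
eef_rot: [0.001, 1.0, 0.022, -0.003]
wrist_force: [-6.8, -3.5, 4.1]
opening: -0.002
grasp_force: 3.3
```

servo_tool(
  motion=[
    [[1, 0, 0, 0, 1], [2, 0, 0, 0, 1], [3, 0, 0, 0, 1], [4, 0, 0, 0, 1], [5, 0, 0, 0, 1]],
  ],
)

```text
time_s: 29.6
eef_pos: [0.5435, 0.1837, 0.0733]
eef_rot: [0.001, 1.0, 0.022, -0.002]
wrist_force: [-6.5, -2.8, 5.0]
opening: 0.002
grasp_force: 3.3
```

servo_tool(
  motion=[
    [[0.4, 0, 0, 0, 1], [0.7, 0, 0, 0, 1], [0.8, 0, 0, 0, 1]],
  ],
)

```text
time_s: 29.9
eef_pos: [0.5516, 0.1841, 0.0733]
eef_rot: [0.0, 1.0, 0.022, -0.002]
wrist_force: [-5.5, -3.8, 3.9]
opening: -0.002
grasp_force: 3.1
```

servo_tool(
  motion=[
    [[0.2, 0, 0, 0, 1], [0.3, 0, 0, 0, 1], [0.3, 0, 0, 0, 1]],
  ],
)

```text
time_s: 30.2
eef_pos: [0.5545, 0.1842, 0.0733]
eef_rot: [0.0, 1.0, 0.022, -0.002]
wrist_force: [-5.5, -2.8, 1.2]
opening: 0.002
grasp_force: 2.5
```

servo_tool(
  motion=[
    [[0.2, 0, 0, 0, 1], [0.3, 0, 0, 0, 1], [0.3, 0, 0, 0, 1]],
  ],
)

```text
time_s: 30.5
eef_pos: [0.5563, 0.1843, 0.0732]
eef_rot: [0.001, 1.0, 0.022, -0.003]
wrist_force: [-8.9, -3.3, 6.9]
opening: -0.002
grasp_force: 5.0
```

servo_tool(
  motion=[
    [[0.2, 0, 0, 0, 1], [0.2, 0, 0, 0, 1], [0.2, 0, 0, 0, 1]],
  ],
)

```text
time_s: 30.8
eef_pos: [0.5564, 0.1844, 0.0732]
eef_rot: [0.001, 1.0, 0.023, -0.005]
wrist_force: [-17.3, -4.7, 12.9]
opening: -0.002
grasp_force: 8.7
```

servo_tool(
  motion=[
    [[0.2, 0, 0, 0, 1], [0.2, 0, 0, 0, 1], [0.2, 0, 0, 0, 1]],
  ],
)

```text
time_s: 31.1
eef_pos: [0.5566, 0.1844, 0.0731]
eef_rot: [0.001, 1.0, 0.023, -0.007]
wrist_force: [-25.0, -4.8, 19.5]
opening: -0.004
grasp_force: 12.6
```

The drawer is at its stop. I back off and check.

servo_tool(
  motion=[
    [[-1, 0, 0, 0, 1], [-3, 0, 0, 0, 1], [-6, 0, 0, 0, 1], [-8, 0, -4, 0, 1], [-8, 0, -8, 0, 1]],
  ],
)

```text
time_s: 31.6
eef_pos: [0.4791, 0.1815, 0.1529]
eef_rot: [0.0, 1.0, 0.023, -0.003]
wrist_force: [1.0, 0.1, -0.1]
opening: -0.005
grasp_force: 0.0
```

servo_tool(
  motion=[
    [[-3, 5, -3, 0, 1], [-3, 10, -5, 0, 1], [-3, 15, -5, 0, 1], [-3, 18, -5, 0, 1], [-3, 18, -5, 0, 1]],
  ],
)

```text
time_s: 32.1
eef_pos: [0.4622, -0.0047, 0.2053]
eef_rot: [0.001, 1.0, 0.019, 0.002]
wrist_force: [0.8, 1.1, 0.3]
opening: 0.001
grasp_force: 0.0
```

```bash
python3 - <<'E'
from h import *
go(.5,0,.2,2.6)
a=np.load('top0.npz'); c=cam('top','e.png'); W=c['W']
for n,W in(('start',a['W']),('now',W)):
    P=[]
    for u in range(212,262):
        v=np.where((W[160:215,u,2]>.075)&(W[160:215,u,2]<.11))[0]; P.append(W[160+v.max(),u])
    P=np.array(P); print(n,np.polyval(np.polyfit(P[:,1],P[:,0],1),.3))
s=cam('side'); cv2.imwrite('pics/es.png',s['pixels'][100:320,230:460,::-1].repeat(2,0).repeat(2,1))
E
```

```text
-> (0.5, 0, 0.2, 2.6) shift cm [ 3.79 -0.32  0.54] twist -0.41 | now [ 0.4622 -0.0047  0.2053] yaw 2.19 t 32.1 open 0.001 F [0.8 1.1 0.3]
start 0.6117512715929577
now 0.6116568720735189
```

View pics/es.png

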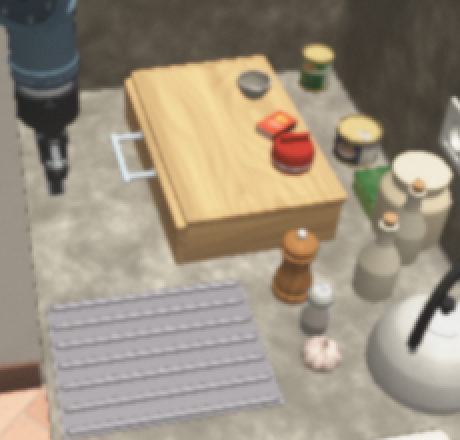

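The drawer front is back to its starting position within 0.1 mm. The mill (295,265), shaker (317,308) and garlic (322,352) are untouched, and the gripper is clear.

```bash
python3 -c "
from bench import ctrl
print(ctrl.hand_in())"
```

```text
the job is handed in; nothing more can be done
None
```

The three new tins went home in lanes 1–3, with the old one still home in lane 4, the drawer shut and the bystanders untouched; the job is handed in at about 32 s, and no verdict came back.

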